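# Load and close a lock housing, then prove its spring

## Task

Put every brass guide block on the bench into the pockets of the lock housing, then close the housing with the white cover: hook its thin lip under the housing's ledge with the cover tilted, and swing it down until it lies flat and square, fully home. With the cover on, draw the sprung slide out until its pointer stands at the 45 mm mark, never more than a centimetre past it, keep it there for about four seconds and let it go right back in. Leave the other things on the bench where they are.

Things in the scene. Friction and masses are not known exactly. Their poses are not given: they have to be found in the camera images.
- housing: Open cast-aluminium lock housing, fixed, 220 (x) x 170 (y) mm. Origin: centre of its underside, on the bench; z up. Floor 8 mm above the bench; inside 168 x 150 mm, split into four open pockets (81 x 72 mm) by 5 mm ribs rising 18 mm above the floor. The cover rests on its flat rim, 45 mm above the bench. Ledge along the -x edge, upstand along the +x edge, sprung slide on the +y side.
- pocket_a (a point): Centre of the floor of the pocket at housing (-42, +38.5) mm; axes as the housing's
- pocket_b (a point): Centre of the floor of the pocket at housing (-42, -38.5) mm; axes as the housing's
- pocket_c (a point): Centre of the floor of the pocket at housing (+42, +38.5) mm; axes as the housing's
- pocket_d (a point): Centre of the floor of the pocket at housing (+42, -38.5) mm; axes as the housing's
- ledge (a point): Middle of the lower free edge of the ledge, at housing (-82, 0, 56) mm. The ledge overhangs the rim along the whole -x edge: underside 56 mm, top 63 mm above the bench; back stop (where the lip ends) at x = -98 mm. So the slot beneath is 11 mm high and 16 mm deep, open towards +x; it and the rim have no guides on the y sides.
- upstand (a point): Middle of the top of the inner face of the upstand along the housing's +x edge, at housing (104, 0, 60) mm; it rises 15 mm above the rim, so the 196 mm cover cannot be slid in level: it goes in lip first with its other end raised about 15 to 20 degrees, then swings down.
- cover: White cover panel with aluminium edging, loose, about 0.35 kg, starts flat on the bench, right side up. Origin: centre of its underside, z up. 196 (x) x 150 (y) mm, 8 mm thick. On top an upright aluminium grip bar: 14 mm thick (x), 80 mm long (y), centred at x = +6 mm, y = 0 (balance point), from 8 to 48 mm above the underside. When home its axes lie as the housing's, origin 45 mm above the bench.
- lip (a point): Middle of the lower edge of the lip's end, at cover (-98, 0, 0) mm. The lip is the bare aluminium strip at the cover's -x end, x = -98 to -74 mm, only 4 mm thick and flush with the underside.
- slide (a joint): Travel of the sprung slide out of the housing along the housing's +y, in m: 0 home, 0.075 end stop. A spring (120 N/m, 3.6 N at home, 9 N at the mark) draws it back; the pointer stands at the mark at 0.045.
- post (a point): Middle of the top of the slide's upright steel post, by which it is drawn: 16 mm across, at housing (0, 130) mm when home, standing from 25 to 67 mm above the bench on a bar 20 mm wide (x). The pointer is a small tab at the post's foot pointing to the housing's -x.
- mark (a point): The black 45 mm mark, a raised dash at housing y = 175 mm on the white scale strip (22 mm high, along the -x side of the slide; steel guide foot beneath, 50 mm wide, out to y = 210 mm). The pointer and the post's axis are level with it along y when the slide is drawn 45 mm.
- block1: Brass guide block, 46 (x) x 20 (y) x 28 (z) mm, 0.2 kg, two dark screw holes on top, lying flat on the bench; origin: centre of its underside. Some of the four may be absent.
- block2: Brass guide block, 46 (x) x 20 (y) x 28 (z) mm, 0.2 kg, two dark screw holes on top, lying flat on the bench; origin: centre of its underside. Some of the four may be absent.
- block3: Brass guide block, 46 (x) x 20 (y) x 28 (z) mm, 0.2 kg, two dark screw holes on top, lying flat on the bench; origin: centre of its underside. Some of the four may be absent.
- block4: Brass guide block, 46 (x) x 20 (y) x 28 (z) mm, 0.2 kg, two dark screw holes on top, lying flat on the bench; origin: centre of its underside. Some of the four may be absent.
- tin: Bystander: paint tin, 90 mm across, 110 mm high; origin: centre of its underside
- brush: Bystander: paint brush lying on the bench; origin under its middle
- screwdriver: Bystander: screwdriver lying on the bench; origin under its middle
- collar: Bystander: steel collar, 36 mm across, 24 mm high; origin: centre of its underside
- bolt: Bystander: bolt standing on its head, 26 mm across, 56 mm high; origin: centre of its underside
There are look-alikes about, which are no part of the job. What is shaped like the block3 but blue or green is not meant.

How it is judged:
On the way, in this order (a step that is already met when the one before it is completed fails the run):
1. every block lies in a pocket of the housing, down inside it, let go (x of block1 in the frame of housing between -0.08 and 0.08 m and y of block1 in the frame of housing between -0.071 and 0.071 m and z of each of block1, block2, block3, block4 in the frame of housing below 0.024 m and x of block2 in the frame of housing between -0.08 and 0.08 m and y of block2 in the frame of housing between -0.071 and 0.071 m and x of block3 in the frame of housing between -0.08 and 0.08 m and y of block3 in the frame of housing between -0.071 and 0.071 m and x of block4 in the frame of housing between -0.08 and 0.08 m and y of block4 in the frame of housing between -0.071 and 0.071 m and contact force between each of block1, block2, block3, block4 and the fingers below 0.2 N), for 0.2 s.
2. the cover's lip is under the ledge while the cover is tilted by more than 0.1 rad (x of lip in the frame of housing below -0.086 m and z of lip in the frame of housing between 0.04 and 0.056 m and y of lip in the frame of housing between -0.03 and 0.03 m and angle between cover's own z axis and vertical above 0.1 rad), for 0.05 s.
3. the cover lies home on the housing, let go (angle between cover's own z axis and vertical below 0.03 rad and x of lip in the frame of housing below -0.087 m and z of cover in the frame of housing between 0.042 and 0.049 m and y of cover in the frame of housing between -0.01 and 0.01 m and angle between the x axis of cover and the x axis of housing, either way round below 0.06 rad and contact force between cover and the fingers below 0.2 N), for 0.2 s.
4. the slide is kept at the 45 mm mark (within 4 mm) for 3 s, the cover on (value of joint slide between 0.041 and 0.049 m and angle between cover's own z axis and vertical below 0.03 rad and x of lip in the frame of housing below -0.087 m and z of cover in the frame of housing between 0.042 and 0.049 m and y of cover in the frame of housing between -0.01 and 0.01 m and angle between the x axis of cover and the x axis of housing, either way round below 0.06 rad), for 3 s.
At the end, for the whole second after the job is handed in: Every block present lies inside the housing, down in its pockets (origin less than 24 mm above the bench); the cover lies flat (within 0.03 rad) on the rim with its lip at least 5 mm under the ledge, within 10 mm sideways and 0.06 rad of square; the slide is back home (within 4 mm); all at rest (x of block1 in the frame of housing between -0.08 and 0.08 m and y of block1 in the frame of housing between -0.071 and 0.071 m and z of each of block1, block2, block3, block4 in the frame of housing below 0.024 m and x of block2 in the frame of housing between -0.08 and 0.08 m and y of block2 in the frame of housing between -0.071 and 0.071 m and x of block3 in the frame of housing between -0.08 and 0.08 m and y of block3 in the frame of housing between -0.071 and 0.071 m and x of block4 in the frame of housing between -0.08 and 0.08 m and y of block4 in the frame of housing between -0.071 and 0.071 m and angle between cover's own z axis and vertical below 0.03 rad and x of lip in the frame of housing below -0.087 m and z of cover in the frame of housing between 0.042 and 0.049 m and y of cover in the frame of housing between -0.01 and 0.01 m and angle between the x axis of cover and the x axis of housing, either way round below 0.06 rad and value of joint slide below 0.004 m and linear speed of cover below 0.02 m/s); the robot touches nothing.
It fails at once if the slide is drawn more than 10 mm past the mark (value of joint slide above 0.055 m).
It fails at once if another thing on the bench is moved more than 30 mm (distance of any of tin, brush, screwdriver, collar, bolt from where it was at the start of the episode above 0.03 m).
Of block1, block2, block3, block4 only 3 to 4 are there at a start; the rules pass over those that are not, and their reading is None.
At some moment in a run one of block1, block2, block3, block4 may be knocked a few centimetres aside while the robot is not near it.
Once in a run the grip may slacken for a moment while it holds something.
It also fails if it takes over 200 s, if anything falls off the work surface, if the arm or the gripper's body presses on something with over 40 N, if the wrist force passes 120 N, or if a joint passes its speed limit or range.

## Robot

A 6-joint arm with a two-finger parallel gripper is mounted at the origin on the work surface. World frame = base frame: x ahead of the robot, y to its left, z up, the work surface at z = 0. Lengths are in m, angles in rad, forces in N, time in s.
With the tool pointing down it reaches from about 0.375 to 0.9 m from the base axis. Payload 3.1 kg.
Tool frame: the origin (TCP) lies on the mounting face of the last link; the fingertips stand 182 mm ahead of it and the grasp point (between the pads) lies 164 mm ahead of it (env.grip_point_offset is the distance from the TCP to the grasp point, in m); z points along the fingers, y is the line along which they close (so a half turn about z gives the same grasp; the last joint's range is limited). The gripper opens to 87 mm and grips with 3 to 60 N. Pads are 19 mm wide; open, the fingers measure 117 mm over their backs; the gripper's body (75 mm by 190 mm) begins 51 mm behind the grasp point.
Start: joints at [0.931, 0.527, 1.433, -0, 1.181, -0.178], TCP at [0.278, 0.56, 0.405] pointing down, gripper open.
Joint ranges: [-3.08, 3.08], [-0.75, 2.2], [0.22, 2.44], [-1.43, 4.57], [0, 2.65], [-2.85, 2.85]. Speed limits (rad/s): [2.79, 2.79, 3.14, 3.14, 3.14, 3.14].

## Interface

Orientations are given as a rotation vector (axis times angle).
In Python, from workcell import env gives the robot as it stands. The module is installed in compiled form; this text tells all that it offers.
- The arm moves only by the shell command python3 -m handwheel 'ROWS' [FORCE]. ROWS is JSON, a list of rows, each an object of numbers: "hand": the opening, from 0 (shut) to 1 (fully open); "tx", "ty", "tz": the shift along the tool's x, y, z in m; "rx", "ry", "rz": the turn, a rotation vector about the tool's x, y, z in rad. A call has 1 to 20 rows; each row shifts and turns the commanded pose from where the row before left it, along the tool's axes as they then stand; what a row does not reach is not made up. A row lasts 1/8 s, in which the tool goes at most 62.5 mm and 10.7 degrees, less where a joint would pass 70% of its speed; a pose out of reach is approached as far as the arm can. A call with a gripper value outside its range is refused whole. The fingers move at their own pace and stop on an object; FORCE is the grip in N (left out, the last holds). Time passes only in rows, so rows that do not move let the fingers close. It gives the time, the measured TCP pose, the force, the opening and the grip force at its end, in the units of the state.
- env.get_state(): the state, without advancing time (a new reading comes with each control period).
- env.camera(name): name is "scene" or "side" or "wrist"; returns the picture (480x640x3 uint8, red, green, blue); there is no depth.
- env.camera_params(name): a dict with "vertical_fov" (degrees; the focal length in pixels is half the picture's height over the tangent of half this angle, whatever the lens; pixels are square), "cx", "cy" (the principal point, pixels), "R" (3x3) and "t" (3): a world point X has camera coordinates R X + t. Camera axes: x right, y down, z forward; pixel columns grow to the right and rows downward; lengths in m; the calibration is good to about 2 mm. The wrist camera is an equidistant fisheye: a pixel r from the principal point sees the ray r / f radians off the axis. A picture is of the moment at which its call begins: read the wrist's pose just before it. camera_params takes no time and is no camera call; for the wrist camera it gives the pose at the moment of the call.
- env.sign_off(): hands the job in; it is judged then, once.
Trained networks look in the newest picture that a camera, given by its name, has taken for a name from the list of things; names that differ only in an ending like _2 or _b are one class to them, and where a whole thing is asked for, a point or a joint stands for the part that bears it (a point fixed in the world has none). Each returns a list of dicts, best first, with "score" (0 to 1); they miss things now and then, are a little off and sometimes report something else, mostly with a low value. They report only what shows in the picture. A call takes as long as a camera call. They do not tell look-alikes from the thing itself.
- env.find_in(label, camera): "bbox" ([left, top, right, bottom] as shares, 0 to 1, of the picture: columns of its width, rows of its height, round what is visible of it).
- env.mark_of(label, camera): "centre" ([column, row] as shares, 0 to 1, of the picture: columns of its width, rows of its height: a listed point, or the origin of a listed thing).
The state is a dict: "t": time; "q": joint angles; "qd": joint speeds; "joint_torque": joint torques, N m; "tcp_pos": TCP position; "ee_rot": TCP orientation; "ft_force": force on the tool from outside, world axes, zero at the start; "ft_torque": the same for the moment, N m; "width": finger opening in m; "finger_force": force on a finger pad.
Only numpy, scipy, OpenCV 4.12 (cv2) and the standard library are available. Lean on these libraries where they do the work, as an engineer would, in place of code of your own. Each camera call takes 0.05 s, during which the arm holds its last target. There are 200 camera calls.

## Working session

There is one attempt and no reset: what is moved stays moved. The work goes in short steps, Python scripts to look and compute and a shell command to move; the robot and the scene stay as the last step left them, time stands still between calls to the robot, and variables do not carry over. Pictures are saved under pics/ and viewed, at most 14 in all, crops included, and the job is handed in when it is done.

```bash
mkdir -p pics; cat > h.py <<'E'
import numpy as np, cv2, json
from scipy.spatial.transform import Rotation as R
from workcell import env
def snap(cam,name=None):
    P=env.camera_params(cam); im=env.camera(cam)
    if name: cv2.imwrite(f'pics/{name}.png',im[:,:,::-1])
    return im,P
def ray(P,cam,px):
    f=240/np.tan(np.radians(P['vertical_fov'])/2)
    d=np.array([px[0]-P['cx'],px[1]-P['cy']])/f
    if cam=='wrist':
        r=np.hypot(*d); s=np.sinc(r/np.pi); v=np.array([d[0]*s,d[1]*s,np.cos(r)])
    else: v=np.array([d[0],d[1],1.])
    Rm=np.array(P['R']); return -Rm.T@np.array(P['t']), Rm.T@v
def at(P,cam,px,z):
    o,v=ray(P,cam,px); return o+v*(z-o[2])/v[2]
def proj(P,cam,X):
    f=240/np.tan(np.radians(P['vertical_fov'])/2)
    c=np.array(P['R'])@np.array(X)+np.array(P['t'])
    if cam=='wrist':
        h=np.hypot(c[0],c[1]); th=np.arctan2(h,c[2]); return np.array([P['cx'],P['cy']])+f*th*c[:2]/h
    return np.array([P['cx'],P['cy']])+f*c[:2]/c[2]
def st():
    s=env.get_state(); print('t',round(s['t'],2),'tcp',np.round(s['tcp_pos'],4),'w',round(s['width'],4),'ff',s['finger_force'],'F',np.round(s['ft_force'],1))
    print(np.round(R.from_rotvec(s['ee_rot']).as_matrix(),3).tolist()); return s
E
python3 - <<'E'
from h import *
st(); 
for c in ('scene','side','wrist'):
    im,P=snap(c,c+'0'); print(c,P['vertical_fov'],np.round(-np.array(P['R']).T@np.array(P['t']),3))
im,P=snap('scene')
for l in ['housing','cover','lip','ledge','upstand','post','mark','block1','tin','brush','screwdriver','collar','bolt']:
  for c in ('scene','side'):
    if c=='side': P2=env.camera_params('side')
    PP=P if c=='scene' else P2
    for d in env.mark_of(l,c)[:5 if l=='block1' else 1]:
        p=np.array(d['centre'])*[640,480]
        z={'ledge':.056,'upstand':.06,'post':.067,'mark':.022}.get(l,0)
        print(l,c,round(d['score'],2),np.round(p),np.round(at(PP,c,p,z)[:2],3))
E
```

```text
t 0.0 tcp [0.2777 0.5595 0.4038] w 0.0872 ff 0.0 F [-0.8 -0.4 -0.4]
[[-0.896, 0.445, -0.001], [0.445, 0.896, -0.002], [0.0, -0.002, -1.0]]
scene 57.07184643986766 [ 1.048 -0.049  0.936]
side 42.58907263509905 [ 0.291 -1.177  0.813]
wrist 65.70646984690485 [0.219 0.588 0.384]
housing scene 0.88 [388. 302.] [0.622 0.136]
housing side 0.6 [368. 230.] [0.623 0.13 ]
cover scene 0.61 [223. 315.] [ 0.619 -0.244]
cover side 0.76 [400. 325.] [ 0.601 -0.245]
lip scene 0.81 [212. 275.] [ 0.512 -0.275]
lip side 0.93 [364. 337.] [ 0.52 -0.27]
ledge scene 0.57 [388. 258.] [0.537 0.144]
ledge side 0.79 [335. 210.] [0.542 0.15 ]
upstand scene 0.89 [399. 333.] [0.723 0.135]
upstand side 0.8 [410. 206.] [0.729 0.129]
post scene 0.62 [451. 286.] [0.627 0.268]
post side 0.47 [361. 180.] [0.637 0.28 ]
mark scene 0.6 [462. 291.] [0.622 0.305]
mark side 0.57 [353. 190.] [0.622 0.312]
block1 scene 0.73 [297. 237.] [ 0.42  -0.065]
block1 scene 0.73 [192. 203.] [ 0.285 -0.339]
block1 scene 0.65 [208. 244.] [ 0.421 -0.29 ]
block1 scene 0.65 [257. 247.] [ 0.44  -0.165]
block1 scene 0.64 [156. 221.] [ 0.334 -0.427]
block1 side 0.92 [268. 349.] [ 0.328 -0.267]
block1 side 0.89 [247. 382.] [ 0.283 -0.348]
block1 side 0.83 [302. 280.] [ 0.425 -0.053]
block1 side 0.65 [317. 308.] [ 0.442 -0.161]
block1 side 0.65 [271. 326.] [ 0.342 -0.2  ]
tin scene 0.93 [517. 259.] [0.539 0.472]
tin side 0.34 [353. 193.] [0.627 0.336]
brush scene 0.91 [488. 213.] [0.393 0.441]
brush side 0.65 [271. 183.] [0.407 0.445]
screwdriver scene 0.96 [123. 275.] [ 0.489 -0.489]
collar scene 0.74 [372. 287.] [0.579 0.106]
collar side 0.76 [291. 251.] [0.416 0.072]
bolt scene 0.66 [168. 239.] [ 0.396 -0.392]
bolt side 0.74 [313. 384.] [ 0.4   -0.375]
```

View pics/scene0.png

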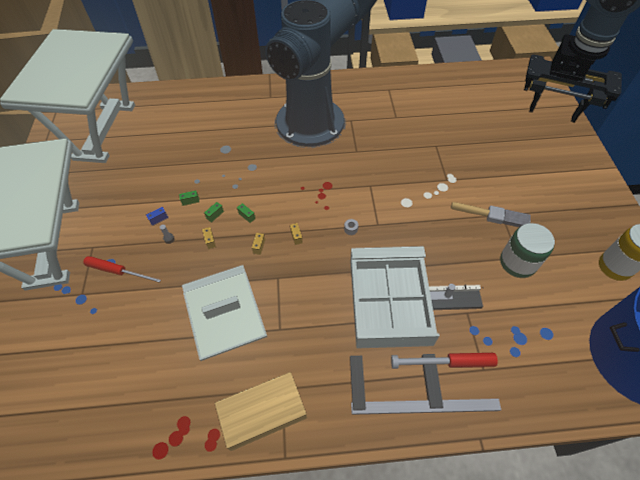

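View pics/side0.png

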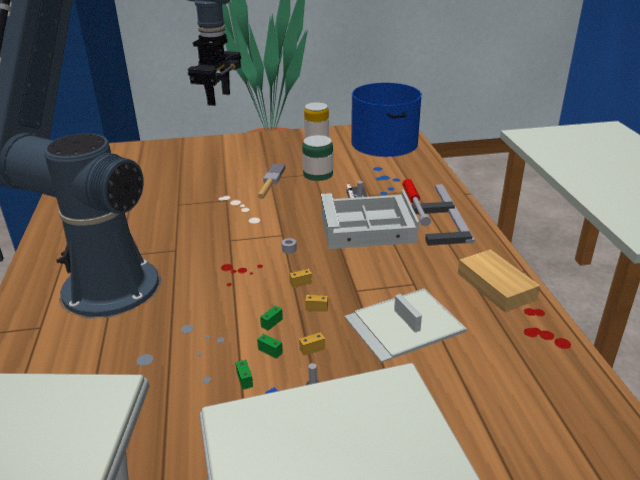

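Scene: three brass blocks at scene px (208,237), (258,242), (296,233). The green and blue ones are look-alikes. The housing is at (395,297), the cover at (223,312). Next: a close look over the housing.

```bash
python3 -m handwheel '[{"tx":-0.041,"ty":-0.0195},{"tx":-0.041,"ty":-0.0195},{"tx":-0.041,"ty":-0.0195},{"tx":-0.041,"ty":-0.0195},{"tx":-0.041,"ty":-0.0195},{"tx":-0.041,"ty":-0.0195},{"tx":-0.041,"ty":-0.0195},{"tx":-0.041,"ty":-0.0195},{"tx":-0.041,"ty":-0.0195},{"tx":-0.041,"ty":-0.0195},{"tx":-0.041,"ty":-0.0195},{"tx":-0.041,"ty":-0.0195},{},{}]'
cat >> h.py <<'E'
def brass(im):
    hsv=cv2.cvtColor(im,cv2.COLOR_RGB2HSV)
    m=cv2.inRange(hsv,(18,140,120),(32,255,255))
    return m
E
python3 - <<'E'
from h import *
st(); im,P=snap('wrist','w1')
print(np.round(-np.array(P['R']).T@np.array(P['t']),3))
for l,z in [('housing',0),('ledge',.056),('upstand',.06),('post',.067),('mark',.022),('pocket_a',.008),('cover',0)]:
    for d in env.mark_of(l,'wrist')[:4 if 'pocket' in l else 1]:
        p=np.array(d['centre'])*[640,480]; print(l,round(d['score'],2),np.round(p),np.round(at(P,'wrist',p,z)[:2],4))
E
```

```text
t 1.5 tcp [0.2779 0.5598 0.4047] w 0.0872 ff 0.0 F [ 0.4 -1.  -0.4]
[[-0.896, 0.445, -0.0], [0.445, 0.896, -0.0], [0.0, -0.0, -1.0]]
[0.219 0.589 0.384]invalid input at $[0]: expected keys hand, tx, ty, tz, rx, ry, rz
```

View pics/w1.png

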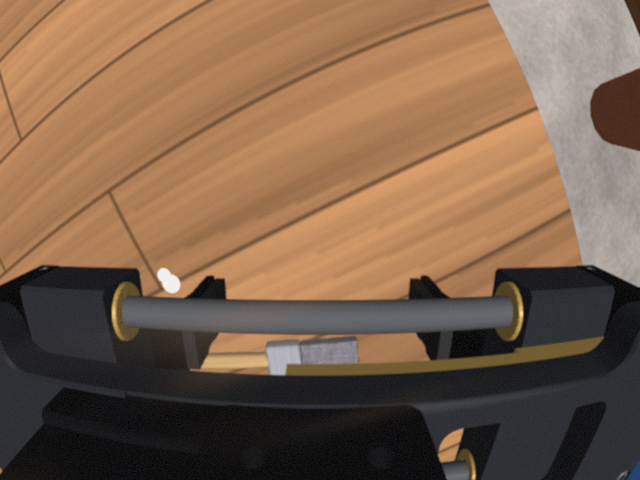

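The move was refused because every row must carry all the keys, so the view shows only the start place: bare bench. I'll resend with complete rows, aiming so that the housing falls in the clear upper half of the wrist view.

```bash
python3 -m handwheel '[{"hand":1,"tx":-0.0445,"ty":-0.0162,"tz":0,"rx":0,"ry":0,"rz":0},{"hand":1,"tx":-0.0445,"ty":-0.0162,"tz":0,"rx":0,"ry":0,"rz":0},{"hand":1,"tx":-0.0445,"ty":-0.0162,"tz":0,"rx":0,"ry":0,"rz":0},{"hand":1,"tx":-0.0445,"ty":-0.0162,"tz":0,"rx":0,"ry":0,"rz":0},{"hand":1,"tx":-0.0445,"ty":-0.0162,"tz":0,"rx":0,"ry":0,"rz":0},{"hand":1,"tx":-0.0445,"ty":-0.0162,"tz":0,"rx":0,"ry":0,"rz":0},{"hand":1,"tx":-0.0445,"ty":-0.0162,"tz":0,"rx":0,"ry":0,"rz":0},{"hand":1,"tx":-0.0445,"ty":-0.0162,"tz":0,"rx":0,"ry":0,"rz":0},{"hand":1,"tx":-0.0445,"ty":-0.0162,"tz":0,"rx":0,"ry":0,"rz":0},{"hand":1,"tx":-0.0445,"ty":-0.0162,"tz":0,"rx":0,"ry":0,"rz":0},{"hand":1,"tx":-0.0445,"ty":-0.0162,"tz":0,"rx":0,"ry":0,"rz":0},{"hand":1,"tx":-0.0445,"ty":-0.0162,"tz":0,"rx":0,"ry":0,"rz":0},{"hand":1,"tx":-0.0445,"ty":-0.0162,"tz":0,"rx":0,"ry":0,"rz":0},{"hand":1,"tx":-0.0445,"ty":-0.0162,"tz":0,"rx":0,"ry":0,"rz":0},{"hand":1,"tx":0,"ty":0,"tz":0,"rx":0,"ry":0,"rz":0},{"hand":1,"tx":0,"ty":0,"tz":0,"rx":0,"ry":0,"rz":0}]'
python3 - <<'E'
from h import *
st(); im,P=snap('wrist','w2')
print(np.round(-np.array(P['R']).T@np.array(P['t']),3))
for l,z in [('housing',0),('ledge',.056),('upstand',.06),('post',.067),('mark',.022),('pocket_a',.008),('cover',0)]:
    for d in env.mark_of(l,'wrist')[:4 if 'pocket' in l else 1]:
        p=np.array(d['centre'])*[640,480]; print(l,round(d['score'],2),np.round(p),np.round(at(P,'wrist',p,z)[:2],4))
E
```

```text
t: 3.9
tcp_pos: [0.7347, 0.0797, 0.4042]
ee_rot: [-0.718, -3.057, -0.0]
ft_force: [-0.6, -0.3, -0.3]
width: 0.0871
finger_force: 0.0
t 3.9 tcp [0.7347 0.0797 0.4042] w 0.0871 ff 0.0 F [-0.6 -0.3 -0.3]
[[-0.896, 0.445, -0.002], [0.445, 0.896, 0.001], [0.002, -0.0, -1.0]]
[0.676 0.109 0.384]
housing 0.61 [317.  94.] [0.6166 0.1381]
ledge 0.66 [284.   6.] [0.5364 0.1455]
upstand 0.92 [365. 195.] [0.7247 0.1322]
post 0.61 [453.  35.] [0.6255 0.2698]
mark 0.74 [471.  26.] [0.6151 0.3181]
pocket_a 0.91 [339.  46.] [0.5821 0.1809]
pocket_a 0.9 [298. 144.] [0.6557 0.0974]
pocket_a 0.78 [267.  73.] [0.5753 0.1029]
pocket_a 0.67 [371. 120.] [0.6658 0.175 ]
cover 0.87 [ 47. 244.] [ 0.6009 -0.2459]
```

View pics/w2.png

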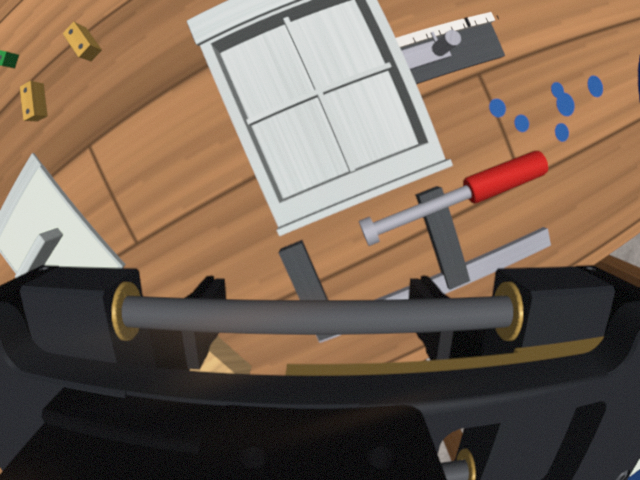

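The wrist view shows the housing centred near (318,94), its slide with post at (453,37), and two brass blocks at (82,42) and (33,100). I'll fit the housing pose and get the blocks from it.

```bash
python3 - <<'E'
from h import *
from scipy.optimize import least_squares
L=[(-.082,0,.5364,.1455),(.104,0,.7247,.1322),(0,.13,.6255,.2698),(0,0,.6166,.1381),(-.042,.0385,.5821,.1809),(.042,-.0385,.6557,.0974),(-.042,-.0385,.5753,.1029),(.042,.0385,.6658,.175),
(-.082,0,.537,.144),(.104,0,.723,.135),(0,.13,.627,.268),(-.082,0,.542,.150),(.104,0,.729,.129),(0,.13,.637,.28)]
L=np.array(L)
def f(p):
    c,s=np.cos(p[2]),np.sin(p[2]); return np.r_[p[0]+c*L[:,0]-s*L[:,1]-L[:,2],p[1]+s*L[:,0]+c*L[:,1]-L[:,3]]
r=least_squares(f,[.62,.13,0],loss='soft_l1',f_scale=.004); print('all',r.x)
L=L[:8]; r=least_squares(f,[.62,.13,0],loss='soft_l1',f_scale=.004); print('wrist',r.x,np.round(f(r.x)*1000,1))
for c,n in (('scene','scene0'),('side','side0'),('wrist','w2')):
    im=cv2.imread(f'pics/{n}.png')[:,:,::-1]; P=env.camera_params(c)
    m=brass(im); k,_=cv2.findContours(m,0,1)
    for q in k:
        if cv2.contourArea(q)<25: continue
        M=q.reshape(-1,2).mean(0)
        W=np.array([at(P,c,x,.016)[:2] for x in q.reshape(-1,2).astype(float)])
        if np.ptp(W,0).max()>.1: continue
        b=cv2.minAreaRect((W*1000).astype(np.float32)); print(c,np.round(M),[np.round(v,1) for v in b])
E
```

```text
all [ 0.61987393  0.1397131  -0.07360148]
wrist [ 0.61892963  0.13919984 -0.06754434] [ 0.7 -2.   2.2  2.3 -2.5  2.5 -0.9 -2.4 -0.8 -0.  -0.9  1.1 -0.5  0.6
  0.7 -0.2]
scene [258. 240.] [array([ 432.4, -162.4]), array([20.6, 45.9]), np.float64(75.3)]
scene [207. 235.] [array([ 402.9, -287.7]), array([45.9, 20.4]), np.float64(14.2)]
scene [296. 231.] [array([411.6, -66.8]), array([46. , 20.2]), np.float64(11.6)]
side [312. 338.] [array([ 414.1, -270.8]), array([46.9, 21.5]), np.float64(14.6)]
side [316. 298.] [array([ 443.2, -146.3]), array([24.6, 45.9]), np.float64(73.3)]
side [300. 273.] [array([422.7, -47.9]), array([47.9, 22.7]), np.float64(11.5)]
side [316. 111.] [array([623.1, 960. ]), array([57.8, 86.9]), np.float64(85.7)]
wrist [115. 325.] [array([ 738.3, -197.3]), array([ 6.5, 19.2]), np.float64(66.8)]
wrist [517. 328.] [array([960.7, 244.5]), array([ 7.9, 27.4]), np.float64(56.7)]
wrist [518. 296.] [array([917.2, 256. ]), array([ 6.2, 29.7]), np.float64(89.6)]
wrist [117. 296.] [array([ 705.5, -169.3]), array([ 6.8, 31.7]), np.float64(35.2)]
wrist [ 27. 100.] [array([ 432.7, -169.2]), array([22.2, 47.6]), np.float64(74.4)]
wrist [82. 39.] [array([417.8, -66.6]), array([62.7, 27.9]), np.float64(12.4)]
```

```bash
cat >> h.py <<'E'
H=np.array([.6192,.1392]);HY=-.07
def hw(x,y):
    c,s=np.cos(HY),np.sin(HY); return H+[c*x-s*y,s*x+c*y]
def plan(x,y,z,yaw=None):
    """tool-frame shift to world TCP x,y,z (done before turning), and rz to bring tool y to yaw (deg, mod 180)"""
    s=env.get_state(); Rm=R.from_rotvec(s['ee_rot']).as_matrix(); d=Rm.T@(np.array([x,y,z])-s['tcp_pos'])
    y0=np.degrees(np.arctan2(Rm[1,1],Rm[0,1])); dy=0 if yaw is None else (yaw-y0+90)%180-90
    print('shift',np.round(d,4),'rows>=',int(np.ceil(np.linalg.norm(d)/.05)),'rz',round(-np.radians(dy),3),'yaw',round(y0,1),'q6',round(s['q'][5],2))
def blocks():
    out=[]
    for c in ('scene','side'):
        im,P=snap(c); k,_=cv2.findContours(brass(im),0,1)
        for q in k:
            if cv2.contourArea(q)<25: continue
            W=np.array([at(P,c,x,.028)[:2] for x in q.reshape(-1,2).astype(float)])
            (cx,cy),(a,b),g=cv2.minAreaRect((W*1000).astype(np.float32))
            if max(a,b)>70 or cy>400: continue
            print(c,'block',round(cx),round(cy),'size',round(a),round(b),'close yaw',round((g+90 if a>b else g)%180,1))
E
python3 -m handwheel '[{"hand":0.6,"tx":0.0273,"ty":-0.0336,"tz":0.0193,"rx":0,"ry":0,"rz":0},{"hand":0.6,"tx":0.0273,"ty":-0.0336,"tz":0.0193,"rx":0,"ry":0,"rz":0},{"hand":0.6,"tx":0.0273,"ty":-0.0336,"tz":0.0193,"rx":0,"ry":0,"rz":0},{"hand":0.6,"tx":0.0273,"ty":-0.0336,"tz":0.0193,"rx":0,"ry":0,"rz":0},{"hand":0.6,"tx":0.0273,"ty":-0.0336,"tz":0.0193,"rx":0,"ry":0,"rz":0},{"hand":0.6,"tx":0.0273,"ty":-0.0336,"tz":0.0193,"rx":0,"ry":0,"rz":0},{"hand":0.6,"tx":0.0273,"ty":-0.0336,"tz":0.0193,"rx":0,"ry":0,"rz":0},{"hand":0.6,"tx":0.0273,"ty":-0.0336,"tz":0.0193,"rx":0,"ry":0,"rz":0},{"hand":0.6,"tx":0,"ty":0,"tz":0,"rx":0,"ry":0,"rz":-0.1675},{"hand":0.6,"tx":0,"ty":0,"tz":0,"rx":0,"ry":0,"rz":-0.1675},{"hand":0.6,"tx":0,"ty":0,"tz":0,"rx":0,"ry":0,"rz":-0.1675},{"hand":0.6,"tx":0,"ty":0,"tz":0,"rx":0,"ry":0,"rz":-0.1675},{"hand":0.6,"tx":0,"ty":0,"tz":0,"rx":0,"ry":0,"rz":0}]' 40
python3 - <<'E'
from h import *
blocks(); plan(.420,-.064,.186,102)
E
```

```text
t: 5.92
tcp_pos: [0.4203, -0.064, 0.2507]
ee_rot: [-0.325, 3.124, -0.001]
ft_force: [0.6, -1.2, -0.6]
width: 0.0519
finger_force: 0.0
scene block 441 -161 size 20 45 close yaw 75.3
scene block 412 -285 size 45 20 close yaw 103.7
scene block 420 -67 size 45 20 close yaw 101.3
side block 415 -296 size 46 47 close yaw 12.9
side block 438 -176 size 55 46 close yaw 166.7
side block 420 -77 size 61 46 close yaw 172.8
shift [0.0001 0.     0.0646] rows>= 2 rz -0.003 yaw 101.8 q6 -2.19
```

```bash
python3 -m handwheel '[{"hand":0.6,"tx":0,"ty":0,"tz":0.022,"rx":0,"ry":0,"rz":0},{"hand":0.6,"tx":0,"ty":0,"tz":0.022,"rx":0,"ry":0,"rz":0},{"hand":0.6,"tx":0,"ty":0,"tz":0.0205,"rx":0,"ry":0,"rz":0},{"hand":0.6,"tx":0,"ty":0,"tz":0,"rx":0,"ry":0,"rz":0},{"hand":0.1,"tx":0,"ty":0,"tz":0,"rx":0,"ry":0,"rz":0},{"hand":0.1,"tx":0,"ty":0,"tz":0,"rx":0,"ry":0,"rz":0},{"hand":0.1,"tx":0,"ty":0,"tz":0,"rx":0,"ry":0,"rz":0},{"hand":0.1,"tx":0,"ty":0,"tz":0,"rx":0,"ry":0,"rz":0},{"hand":0.1,"tx":0,"ty":0,"tz":-0.04,"rx":0,"ry":0,"rz":0},{"hand":0.1,"tx":0,"ty":0,"tz":-0.04,"rx":0,"ry":0,"rz":0},{"hand":0.1,"tx":0,"ty":0,"tz":-0.03,"rx":0,"ry":0,"rz":0},{"hand":0.1,"tx":0,"ty":0,"tz":0,"rx":0,"ry":0,"rz":0}]' 40
python3 - <<'E'
from h import *
a=hw(-.042,-.0385); print(a); plan(*a,.3,90+np.degrees(HY)); blocks()
E
```

```text
t: 7.52
tcp_pos: [0.4202, -0.0641, 0.2975]
ee_rot: [-0.328, 3.12, -0.004]
ft_force: [-0.2, -0.2, -2.0]
width: 0.0201
finger_force: 40.0
[0.57461006 0.10373189]
shift [-0.1859  0.132  -0.0021] rows>= 5 rz 0.279 yaw 102.0 q6 -2.2
scene block 440 -161 size 20 45 close yaw 75.3
scene block 412 -285 size 45 20 close yaw 103.7
scene block 339 -66 size 39 22 close yaw 101.2
side block 411 -291 size 49 48 close yaw 170.1
side block 438 -176 size 55 46 close yaw 166.7
side block 422 97 size 18 59 close yaw 2.2
```

```bash
python3 -m handwheel '[{"hand":0.1,"tx":-0.0372,"ty":0.0264,"tz":0,"rx":0,"ry":0,"rz":0},{"hand":0.1,"tx":-0.0372,"ty":0.0264,"tz":0,"rx":0,"ry":0,"rz":0},{"hand":0.1,"tx":-0.0372,"ty":0.0264,"tz":0,"rx":0,"ry":0,"rz":0},{"hand":0.1,"tx":-0.0372,"ty":0.0264,"tz":0,"rx":0,"ry":0,"rz":0},{"hand":0.1,"tx":-0.0372,"ty":0.0264,"tz":0,"rx":0,"ry":0,"rz":0},{"hand":0.1,"tx":0,"ty":0,"tz":0,"rx":0,"ry":0,"rz":0.14},{"hand":0.1,"tx":0,"ty":0,"tz":0,"rx":0,"ry":0,"rz":0.14},{"hand":0.1,"tx":0,"ty":0,"tz":0,"rx":0,"ry":0,"rz":0}]'
python3 - <<'E'
from h import *
s=env.get_state(); plan(*hw(-.042,-.0385),.196,90+np.degrees(HY)); print(s['width'],s['finger_force'])
im,P=snap('wrist','w3')
E
```

```text
t: 8.62
tcp_pos: [0.5738, 0.1039, 0.2934]
ee_rot: [-0.108, -3.135, 0.0]
ft_force: [0.6, -0.2, -1.6]
width: 0.0195
finger_force: 40.0
shift [-0.0013 -0.      0.0974] rows>= 2 rz 0.001 yaw 86.1 q6 -1.51
0.01945758357103405 40.00042243860662
```

View pics/w3.png

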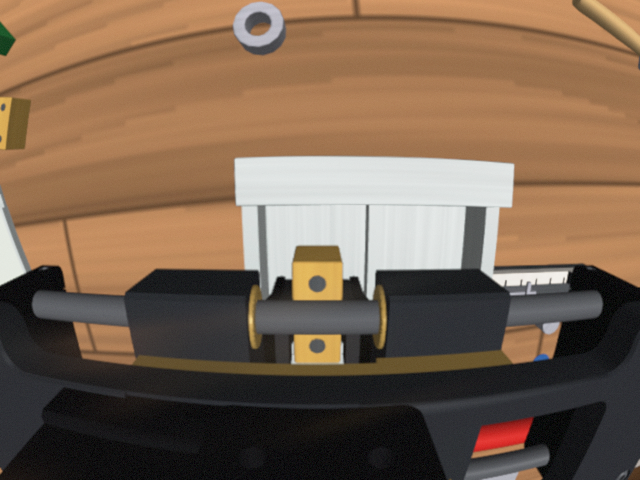

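The block is held at (317,300), over the left (-y) pocket. The ledge spans columns 236–513, rows 160–207. I'll lower and release the block, then check the housing yaw and y from those ledge corners.

```bash
python3 -m handwheel '[{"hand":0.1,"tx":0,"ty":0,"tz":0.03,"rx":0,"ry":0,"rz":0},{"hand":0.1,"tx":0,"ty":0,"tz":0.03,"rx":0,"ry":0,"rz":0},{"hand":0.1,"tx":0,"ty":0,"tz":0.025,"rx":0,"ry":0,"rz":0},{"hand":0.1,"tx":0,"ty":0,"tz":0.012,"rx":0,"ry":0,"rz":0},{"hand":0.1,"tx":0,"ty":0,"tz":0,"rx":0,"ry":0,"rz":0},{"hand":0.32,"tx":0,"ty":0,"tz":0,"rx":0,"ry":0,"rz":0},{"hand":0.32,"tx":0,"ty":0,"tz":0,"rx":0,"ry":0,"rz":0},{"hand":0.32,"tx":0,"ty":0,"tz":-0.035,"rx":0,"ry":0,"rz":0},{"hand":0.32,"tx":0,"ty":0,"tz":-0.035,"rx":0,"ry":0,"rz":0},{"hand":0.32,"tx":0,"ty":0,"tz":-0.03,"rx":0,"ry":0,"rz":0}]'
python3 - <<'E'
from h import *
plan(.441,-.162,.26,75.3)
P={}
blocks()
s=env.get_state(); P=env.camera_params('wrist')
# w3 was at tcp z .2934, same xy; shift the camera accordingly
P3=dict(P); C=-np.array(P['R']).T@np.array(P['t'])+np.array([.5738,.1039,.2934])-s['tcp_pos']; P3['t']=-np.array(P['R'])@C
a=at(P3,'wrist',(236,205),.063);b=at(P3,'wrist',(513,207),.063); print(a,b,np.linalg.norm(b-a), 'pred',hw(-.082,-.085),hw(-.082,.085))
E
```

```text
t: 9.93
tcp_pos: [0.5746, 0.1038, 0.3013]
ee_rot: [0.111, 3.137, 0.0]
ft_force: [1.3, 0.5, 0.4]
width: 0.0279
finger_force: 0.0
shift [ 0.1146 -0.2745  0.0409] rows>= 7 rz 0.186 yaw 86.0 q6 -1.51
scene block 571 103 size 19 42 close yaw 84.5
scene block 441 -161 size 20 45 close yaw 75.3
scene block 412 -284 size 45 20 close yaw 104.6
side block 412 -284 size 46 22 close yaw 104.5
side block 441 -161 size 27 46 close yaw 79.2
side block 577 114 size 24 45 close yaw 78.9
[0.53439789 0.06008674 0.063     ] [0.54554897 0.22945158 0.063     ] 0.16973154039279154 pred [0.53145568 0.06014348] [0.54334596 0.22972715]
```

```bash
sed -i 's/HY=-.07$/HY=-.068/; s/\.6192,/.6203,/' h.py; python3 -m handwheel '[{"hand":0.6,"tx":0.0164,"ty":-0.0392,"tz":0.0058,"rx":0,"ry":0,"rz":0},{"hand":0.6,"tx":0.0164,"ty":-0.0392,"tz":0.0058,"rx":0,"ry":0,"rz":0},{"hand":0.6,"tx":0.0164,"ty":-0.0392,"tz":0.0058,"rx":0,"ry":0,"rz":0},{"hand":0.6,"tx":0.0164,"ty":-0.0392,"tz":0.0058,"rx":0,"ry":0,"rz":0},{"hand":0.6,"tx":0.0164,"ty":-0.0392,"tz":0.0058,"rx":0,"ry":0,"rz":0},{"hand":0.6,"tx":0.0164,"ty":-0.0392,"tz":0.0058,"rx":0,"ry":0,"rz":0},{"hand":0.6,"tx":0.0164,"ty":-0.0392,"tz":0.0058,"rx":0,"ry":0,"rz":0},{"hand":0.6,"tx":0,"ty":0,"tz":0,"rx":0,"ry":0,"rz":0.093},{"hand":0.6,"tx":0,"ty":0,"tz":0,"rx":0,"ry":0,"rz":0.093},{"hand":0.6,"tx":0,"ty":0,"tz":0,"rx":0,"ry":0,"rz":0}]' 40
python3 - <<'E'
from h import *
blocks(); plan(.441,-.161,.186,75.3)
E
```

```text
t: 11.28
tcp_pos: [0.4403, -0.162, 0.2581]
ee_rot: [-0.401, -3.116, -0.0]
ft_force: [0.2, -0.2, -0.2]
width: 0.0521
finger_force: 0.0
scene block 571 103 size 19 42 close yaw 84.5
scene block 441 -161 size 20 45 close yaw 75.3
scene block 412 -285 size 46 20 close yaw 104.2
side block 411 -298 size 54 49 close yaw 102.9
side block 438 -176 size 56 46 close yaw 166.7
side block 577 114 size 24 45 close yaw 78.9
shift [-0.0003  0.0009  0.0722] rows>= 2 rz 0.001 yaw 75.4 q6 -1.91
```

```bash
python3 -m handwheel '[{"hand":0.6,"tx":0,"ty":0,"tz":0.026,"rx":0,"ry":0,"rz":0},{"hand":0.6,"tx":0,"ty":0,"tz":0.026,"rx":0,"ry":0,"rz":0},{"hand":0.6,"tx":0,"ty":0,"tz":0.02,"rx":0,"ry":0,"rz":0},{"hand":0.6,"tx":0,"ty":0,"tz":0,"rx":0,"ry":0,"rz":0},{"hand":0.1,"tx":0,"ty":0,"tz":0,"rx":0,"ry":0,"rz":0},{"hand":0.1,"tx":0,"ty":0,"tz":0,"rx":0,"ry":0,"rz":0},{"hand":0.1,"tx":0,"ty":0,"tz":0,"rx":0,"ry":0,"rz":0},{"hand":0.1,"tx":0,"ty":0,"tz":0,"rx":0,"ry":0,"rz":0},{"hand":0.1,"tx":0,"ty":0,"tz":-0.04,"rx":0,"ry":0,"rz":0},{"hand":0.1,"tx":0,"ty":0,"tz":-0.04,"rx":0,"ry":0,"rz":0},{"hand":0.1,"tx":0,"ty":0,"tz":-0.035,"rx":0,"ry":0,"rz":0},{"hand":0.1,"tx":0,"ty":0,"tz":0,"rx":0,"ry":0,"rz":0}]'
python3 - <<'E'
from h import *
plan(*hw(.042,-.0385),.3,90+np.degrees(HY))
E
```

```text
t: 12.88
tcp_pos: [0.441, -0.1621, 0.3034]
ee_rot: [0.401, 3.111, -0.004]
ft_force: [0.2, 1.1, -2.7]
width: 0.0195
finger_force: 40.0
shift [-0.1455  0.307   0.0036] rows>= 7 rz -0.189 yaw 75.3 q6 -1.9
```

```bash
python3 -m handwheel '[{"hand":0.1,"tx":-0.0208,"ty":0.0438,"tz":0,"rx":0,"ry":0,"rz":0},{"hand":0.1,"tx":-0.0208,"ty":0.0438,"tz":0,"rx":0,"ry":0,"rz":0},{"hand":0.1,"tx":-0.0208,"ty":0.0438,"tz":0,"rx":0,"ry":0,"rz":0},{"hand":0.1,"tx":-0.0208,"ty":0.0438,"tz":0,"rx":0,"ry":0,"rz":0},{"hand":0.1,"tx":-0.0208,"ty":0.0438,"tz":0,"rx":0,"ry":0,"rz":0},{"hand":0.1,"tx":-0.0208,"ty":0.0438,"tz":0,"rx":0,"ry":0,"rz":0},{"hand":0.1,"tx":-0.0208,"ty":0.0438,"tz":0,"rx":0,"ry":0,"rz":0},{"hand":0.1,"tx":0,"ty":0,"tz":0,"rx":0,"ry":0,"rz":-0.095},{"hand":0.1,"tx":0,"ty":0,"tz":0,"rx":0,"ry":0,"rz":-0.095},{"hand":0.1,"tx":0,"ty":0,"tz":0,"rx":0,"ry":0,"rz":0}]'
python3 - <<'E'
from h import *
plan(*hw(.042,-.0385),.196,90+np.degrees(HY)); blocks()
E
```

```text
t: 14.12
tcp_pos: [0.6585, 0.0979, 0.2988]
ee_rot: [-0.106, -3.136, 0.0]
ft_force: [-1.2, -1.2, -2.3]
width: 0.02
finger_force: 4.0
shift [-1.500e-03  1.000e-04  1.028e-01] rows>= 3 rz 0.0 yaw 86.1 q6 -1.52
scene block 619 118 size 21 15 close yaw 174.5
scene block 411 -285 size 46 20 close yaw 103.7
side block 412 -284 size 46 22 close yaw 104.2
side block 577 114 size 24 45 close yaw 78.9
```

The grip has slackened to 4 N. I'll let it recover before lowering.

```bash
python3 -m handwheel '[{"hand":0.1,"tx":0,"ty":0,"tz":0,"rx":0,"ry":0,"rz":0},{"hand":0.1,"tx":0,"ty":0,"tz":0,"rx":0,"ry":0,"rz":0},{"hand":0.1,"tx":0,"ty":0,"tz":0,"rx":0,"ry":0,"rz":0},{"hand":0.1,"tx":0,"ty":0,"tz":0,"rx":0,"ry":0,"rz":0},{"hand":0.1,"tx":0,"ty":0,"tz":0,"rx":0,"ry":0,"rz":0}]' 40
python3 - <<'E'
from h import *
im,P=snap('wrist','w4'); cv2.imwrite('pics/w4c.png',cv2.resize(im[200:420,180:460,::-1],None,fx=2,fy=2))
E
```

```text
t: 14.85
tcp_pos: [0.6592, 0.0977, 0.3014]
ee_rot: [0.105, 3.14, -0.0]
ft_force: [-0.3, 0.6, -2.2]
width: 0.0197
finger_force: 40.0
```

View pics/w4c.png

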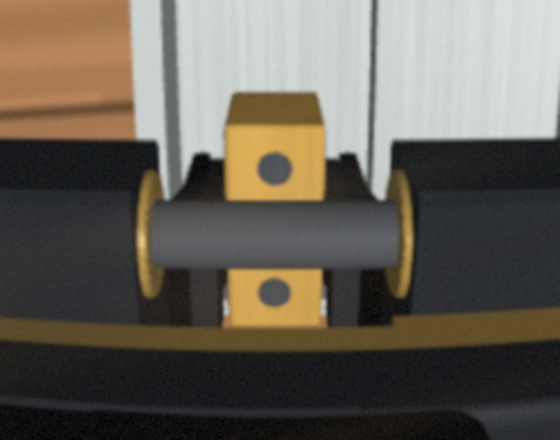

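The block is still held between the fingers (crop 225–325), perhaps pitched a little. Lowering and releasing it.

```bash
python3 -m handwheel '[{"hand":0.1,"tx":0,"ty":0,"tz":0.03,"rx":0,"ry":0,"rz":0},{"hand":0.1,"tx":0,"ty":0,"tz":0.03,"rx":0,"ry":0,"rz":0},{"hand":0.1,"tx":0,"ty":0,"tz":0.025,"rx":0,"ry":0,"rz":0},{"hand":0.1,"tx":0,"ty":0,"tz":0.01,"rx":0,"ry":0,"rz":0},{"hand":0.1,"tx":0,"ty":0,"tz":0.005,"rx":0,"ry":0,"rz":0},{"hand":0.1,"tx":0,"ty":0,"tz":0,"rx":0,"ry":0,"rz":0}]'
python3 -m handwheel '[{"hand":0.32,"tx":0,"ty":0,"tz":0,"rx":0,"ry":0,"rz":0},{"hand":0.32,"tx":0,"ty":0,"tz":0,"rx":0,"ry":0,"rz":0},{"hand":0.32,"tx":0,"ty":0,"tz":0,"rx":0,"ry":0,"rz":0},{"hand":0.32,"tx":0,"ty":0,"tz":-0.035,"rx":0,"ry":0,"rz":0},{"hand":0.32,"tx":0,"ty":0,"tz":-0.035,"rx":0,"ry":0,"rz":0},{"hand":0.32,"tx":0,"ty":0,"tz":-0.03,"rx":0,"ry":0,"rz":0},{"hand":0.32,"tx":0,"ty":0,"tz":0,"rx":0,"ry":0,"rz":0}]'
python3 - <<'E'
from h import *
plan(.412,-.285,.26,104.2); blocks()
E
```

```text
t: 15.65
tcp_pos: [0.6595, 0.0977, 0.2018]
ee_rot: [0.105, 3.139, -0.0]
ft_force: [-0.0, 0.2, -2.1]
width: 0.0197
finger_force: 40.0
t: 16.52
tcp_pos: [0.6602, 0.0977, 0.3045]
ee_rot: [0.105, 3.133, 0.0]
ft_force: [-0.1, -0.3, -0.9]
width: 0.028
finger_force: 0.0
shift [ 0.2224 -0.3985  0.0428] rows>= 10 rz -0.315 yaw 86.2 q6 -1.52
scene block 656 98 size 19 44 close yaw 86.1
scene block 411 -285 size 45 20 close yaw 104.2
side block 412 -284 size 46 21 close yaw 104.6
side block 577 114 size 24 45 close yaw 78.9
side block 663 107 size 25 43 close yaw 78.9
```

```bash
python3 -m handwheel '[{"hand":0.6,"tx":0.0222,"ty":-0.0399,"tz":0.0043,"rx":0,"ry":0,"rz":0},{"hand":0.6,"tx":0.0222,"ty":-0.0399,"tz":0.0043,"rx":0,"ry":0,"rz":0},{"hand":0.6,"tx":0.0222,"ty":-0.0399,"tz":0.0043,"rx":0,"ry":0,"rz":0},{"hand":0.6,"tx":0.0222,"ty":-0.0399,"tz":0.0043,"rx":0,"ry":0,"rz":0},{"hand":0.6,"tx":0.0222,"ty":-0.0399,"tz":0.0043,"rx":0,"ry":0,"rz":0},{"hand":0.6,"tx":0.0222,"ty":-0.0399,"tz":0.0043,"rx":0,"ry":0,"rz":0},{"hand":0.6,"tx":0.0222,"ty":-0.0399,"tz":0.0043,"rx":0,"ry":0,"rz":0},{"hand":0.6,"tx":0.0222,"ty":-0.0399,"tz":0.0043,"rx":0,"ry":0,"rz":0},{"hand":0.6,"tx":0.0222,"ty":-0.0399,"tz":0.0043,"rx":0,"ry":0,"rz":0},{"hand":0.6,"tx":0.0222,"ty":-0.0399,"tz":0.0043,"rx":0,"ry":0,"rz":0},{"hand":0.6,"tx":0,"ty":0,"tz":0,"rx":0,"ry":0,"rz":-0.158},{"hand":0.6,"tx":0,"ty":0,"tz":0,"rx":0,"ry":0,"rz":-0.158},{"hand":0.6,"tx":0,"ty":0,"tz":0,"rx":0,"ry":0,"rz":0}]' 40
python3 - <<'E'
from h import *
blocks(); plan(.412,-.285,.186,104.2)
E
```

```text
t: 18.25
tcp_pos: [0.4105, -0.2853, 0.257]
ee_rot: [0.387, -3.116, -0.004]
ft_force: [0.2, 0.9, 0.2]
width: 0.0524
finger_force: 0.0
scene block 656 98 size 18 44 close yaw 86.1
scene block 571 103 size 18 42 close yaw 84.5
scene block 411 -285 size 46 20 close yaw 103.7
side block 411 -298 size 56 48 close yaw 103.9
side block 577 114 size 24 45 close yaw 78.9
side block 663 107 size 25 44 close yaw 78.9
shift [-0.0013 -0.0002  0.0714] rows>= 2 rz -0.001 yaw 104.1 q6 -2.65
```

```bash
python3 -m handwheel '[{"hand":0.6,"tx":0,"ty":0,"tz":0.026,"rx":0,"ry":0,"rz":0},{"hand":0.6,"tx":0,"ty":0,"tz":0.026,"rx":0,"ry":0,"rz":0},{"hand":0.6,"tx":0,"ty":0,"tz":0.02,"rx":0,"ry":0,"rz":0},{"hand":0.6,"tx":0,"ty":0,"tz":0,"rx":0,"ry":0,"rz":0},{"hand":0.1,"tx":0,"ty":0,"tz":0,"rx":0,"ry":0,"rz":0},{"hand":0.1,"tx":0,"ty":0,"tz":0,"rx":0,"ry":0,"rz":0},{"hand":0.1,"tx":0,"ty":0,"tz":0,"rx":0,"ry":0,"rz":0},{"hand":0.1,"tx":0,"ty":0,"tz":0,"rx":0,"ry":0,"rz":0},{"hand":0.1,"tx":0,"ty":0,"tz":-0.04,"rx":0,"ry":0,"rz":0},{"hand":0.1,"tx":0,"ty":0,"tz":-0.04,"rx":0,"ry":0,"rz":0},{"hand":0.1,"tx":0,"ty":0,"tz":-0.035,"rx":0,"ry":0,"rz":0},{"hand":0.1,"tx":0,"ty":0,"tz":0,"rx":0,"ry":0,"rz":0}]'
python3 - <<'E'
from h import *
plan(*hw(.042,.0385),.3,90+np.degrees(HY))
E
```

```text
t: 19.85
tcp_pos: [0.4115, -0.286, 0.3035]
ee_rot: [-0.39, 3.114, -0.008]
ft_force: [-0.1, -0.3, -2.5]
width: 0.0198
finger_force: 40.0
shift [-0.3591  0.384   0.0025] rows>= 11 rz 0.317 yaw 104.3 q6 -2.65
```

```bash
python3 -m handwheel '[{"hand":0.1,"tx":-0.0326,"ty":0.0349,"tz":0,"rx":0,"ry":0,"rz":0},{"hand":0.1,"tx":-0.0326,"ty":0.0349,"tz":0,"rx":0,"ry":0,"rz":0},{"hand":0.1,"tx":-0.0326,"ty":0.0349,"tz":0,"rx":0,"ry":0,"rz":0},{"hand":0.1,"tx":-0.0326,"ty":0.0349,"tz":0,"rx":0,"ry":0,"rz":0},{"hand":0.1,"tx":-0.0326,"ty":0.0349,"tz":0,"rx":0,"ry":0,"rz":0},{"hand":0.1,"tx":-0.0326,"ty":0.0349,"tz":0,"rx":0,"ry":0,"rz":0},{"hand":0.1,"tx":-0.0326,"ty":0.0349,"tz":0,"rx":0,"ry":0,"rz":0},{"hand":0.1,"tx":-0.0326,"ty":0.0349,"tz":0,"rx":0,"ry":0,"rz":0},{"hand":0.1,"tx":-0.0326,"ty":0.0349,"tz":0,"rx":0,"ry":0,"rz":0},{"hand":0.1,"tx":-0.0326,"ty":0.0349,"tz":0,"rx":0,"ry":0,"rz":0},{"hand":0.1,"tx":-0.0326,"ty":0.0349,"tz":0,"rx":0,"ry":0,"rz":0},{"hand":0.1,"tx":0,"ty":0,"tz":0,"rx":0,"ry":0,"rz":0.158},{"hand":0.1,"tx":0,"ty":0,"tz":0,"rx":0,"ry":0,"rz":0.158},{"hand":0.1,"tx":0,"ty":0,"tz":0,"rx":0,"ry":0,"rz":0}]'
python3 - <<'E'
from h import *
plan(*hw(.042,.0385),.197,90+np.degrees(HY)); blocks()
E
```

```text
t: 21.6
tcp_pos: [0.6632, 0.175, 0.2987]
ee_rot: [-0.101, -3.136, 0.001]
ft_force: [-0.4, 0.2, -1.3]
width: 0.0196
finger_force: 40.0
shift [-2.100e-03 -1.000e-04  1.017e-01] rows>= 3 rz 0.003 yaw 86.3 q6 -1.41
scene block 656 98 size 19 44 close yaw 85.6
scene block 625 205 size 23 20 close yaw 176.3
scene block 571 104 size 20 43 close yaw 86.1
side block 577 116 size 20 45 close yaw 78.9
side block 664 107 size 25 44 close yaw 78.9
```

```bash
python3 -m handwheel '[{"hand":0.1,"tx":0,"ty":0,"tz":0.03,"rx":0,"ry":0,"rz":0},{"hand":0.1,"tx":0,"ty":0,"tz":0.03,"rx":0,"ry":0,"rz":0},{"hand":0.1,"tx":0,"ty":0,"tz":0.025,"rx":0,"ry":0,"rz":0},{"hand":0.1,"tx":0,"ty":0,"tz":0.012,"rx":0,"ry":0,"rz":0},{"hand":0.1,"tx":0,"ty":0,"tz":0.004,"rx":0,"ry":0,"rz":0},{"hand":0.1,"tx":0,"ty":0,"tz":0,"rx":0,"ry":0,"rz":0},{"hand":0.32,"tx":0,"ty":0,"tz":0,"rx":0,"ry":0,"rz":0},{"hand":0.32,"tx":0,"ty":0,"tz":0,"rx":0,"ry":0,"rz":0},{"hand":0.32,"tx":0,"ty":0,"tz":0,"rx":0,"ry":0,"rz":0},{"hand":0.32,"tx":0,"ty":0,"tz":-0.035,"rx":0,"ry":0,"rz":0},{"hand":0.32,"tx":0,"ty":0,"tz":-0.035,"rx":0,"ry":0,"rz":0},{"hand":0.32,"tx":0,"ty":0,"tz":-0.035,"rx":0,"ry":0,"rz":0},{"hand":0.32,"tx":0,"ty":0,"tz":0,"rx":0,"ry":0,"rz":0}]'
python3 - <<'E'
from h import *
blocks(); plan(.69,-.22,.36,100)
E
```

```text
t: 23.32
tcp_pos: [0.6651, 0.1751, 0.3093]
ee_rot: [0.104, 3.132, 0.002]
ft_force: [0.3, 0.6, -0.7]
width: 0.0273
finger_force: 0.0
scene block 662 175 size 18 41 close yaw 86.5
scene block 656 98 size 19 44 close yaw 85.6
scene block 571 103 size 18 42 close yaw 84.5
side block 577 114 size 24 45 close yaw 78.9
side block 663 110 size 20 45 close yaw 78.9
side block 669 190 size 16 45 close yaw 78.9
shift [-0.0526 -0.3923 -0.0546] rows>= 8 rz -0.241 yaw 86.2 q6 -1.41
```

```bash
python3 -m handwheel '[{"hand":0.6,"tx":-0.0103,"ty":-0.049,"tz":-0.0068,"rx":0,"ry":0,"rz":0},{"hand":0.6,"tx":-0.0103,"ty":-0.049,"tz":-0.0068,"rx":0,"ry":0,"rz":0},{"hand":0.6,"tx":-0.0103,"ty":-0.049,"tz":-0.0068,"rx":0,"ry":0,"rz":0},{"hand":0.6,"tx":-0.0103,"ty":-0.049,"tz":-0.0068,"rx":0,"ry":0,"rz":0},{"hand":0.6,"tx":-0.0103,"ty":-0.049,"tz":-0.0068,"rx":0,"ry":0,"rz":0},{"hand":0.6,"tx":-0.0103,"ty":-0.049,"tz":-0.0068,"rx":0,"ry":0,"rz":0},{"hand":0.6,"tx":-0.0103,"ty":-0.049,"tz":-0.0068,"rx":0,"ry":0,"rz":0},{"hand":0.6,"tx":-0.0103,"ty":-0.049,"tz":-0.0068,"rx":0,"ry":0,"rz":0},{"hand":0.6,"tx":0,"ty":0,"tz":0,"rx":0,"ry":0,"rz":0},{"hand":0.6,"tx":0,"ty":0,"tz":0,"rx":0,"ry":0,"rz":0}]'
python3 - <<'E'
from h import *
st(); im,P=snap('wrist','w5')
for l in ('cover','lip'):
    for d in env.mark_of(l,'wrist')[:2]:
        p=np.array(d['centre'])*[640,480]; print(l,round(d['score'],2),np.round(p),np.round(at(P,'wrist',p,0)[:2],4))
import pickle; pickle.dump(P,open('P5.pkl','wb'))
E
```

```text
t: 24.68
tcp_pos: [0.7194, -0.2214, 0.3574]
ee_rot: [-0.106, -3.136, -0.004]
ft_force: [0.9, -0.1, 0.2]
width: 0.0522
finger_force: 0.0
t 24.68 tcp [ 0.7194 -0.2214  0.3574] w 0.0522 ff 0.0 F [ 0.9 -0.1  0.2]
[[-0.998, 0.067, -0.004], [0.067, 0.998, 0.003], [0.004, 0.002, -1.0]]
cover 0.56 [281. 105.] [ 0.6037 -0.245 ]
lip 0.71 [247.  12.] [ 0.5074 -0.2712]
lip 0.29 [601.  84.] [0.5695 0.1104]
```

View pics/w5.png

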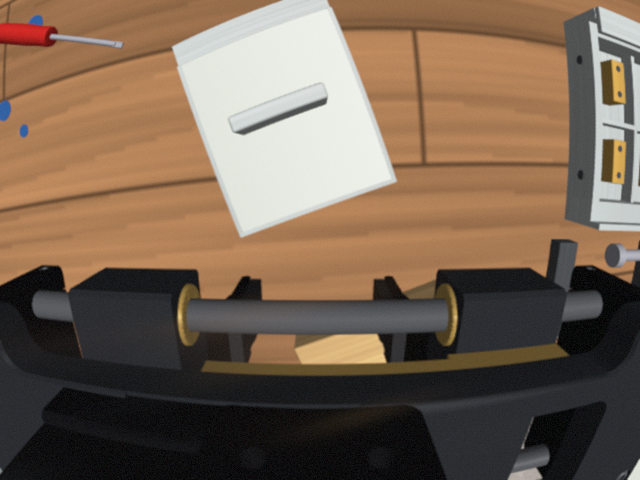

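The cover's +x corners are at (243,236) and (396,182), the lip corner at (173,46), and the grip bar's top runs from (231,122) to (326,88).

```bash
python3 - <<'E'
from h import *
import pickle; P=pickle.load(open('P5.pkl','rb'))
A=lambda p,z: at(P,'wrist',p,z)[:2]
c1,c2,l=A((243,236),.008),A((396,182),.008),A((173,46),.004)
g1,g2=A((231,122),.048),A((326,88),.048)
print(c1,c2,l,g1,g2,np.linalg.norm(c2-c1),np.linalg.norm(l-c1),np.linalg.norm(g2-g1))
y1=np.arctan2(*(c2-c1)[::-1])-np.pi/2; y2=np.arctan2(*(c1-l)[::-1]); y3=np.arctan2(*(g2-g1)[::-1])-np.pi/2; print(y1,y2,y3)
y=np.mean([y1,y2]); c,s=np.cos(y),np.sin(y); Rm=np.array([[c,-s],[s,c]])
o=[c1-Rm@[.098,-.075],c2-Rm@[.098,.075],l-Rm@[-.098,-.075],(g1+g2)/2-Rm@[.006,0]]; print(np.round(o,4)); 
O=np.mean(o,0); G=O+Rm@[.006,0]; print(O,G); plan(*G,.26,np.degrees(y))
E
```

```text
[ 0.7195075  -0.28834485] [ 0.67939456 -0.14649468] [ 0.53207837 -0.34339968] [ 0.61987488 -0.28099757] [ 0.59957124 -0.20540504] 0.14741274795434448 0.19534767069047781 0.07827175336627759
0.2755882936658436 0.28570086265588945 0.2624001522543995
[[ 0.6046 -0.2434]
 [ 0.606  -0.2457]
 [ 0.6055 -0.2442]
 [ 0.604  -0.2449]]
[ 0.60499978 -0.24454503] [ 0.61076505 -0.24288318]
shift [ 0.1071 -0.0302  0.0988] rows>= 3 rz 1.225 yaw 86.3 q6 -1.95
```

```bash
python3 -m handwheel '[{"hand":0.6,"tx":0.0357,"ty":-0.0101,"tz":0.0329,"rx":0,"ry":0,"rz":0},{"hand":0.6,"tx":0.0357,"ty":-0.0101,"tz":0.0329,"rx":0,"ry":0,"rz":0},{"hand":0.6,"tx":0.0357,"ty":-0.0101,"tz":0.0329,"rx":0,"ry":0,"rz":0},{"hand":0.6,"tx":0,"ty":0,"tz":0,"rx":0,"ry":0,"rz":0.175},{"hand":0.6,"tx":0,"ty":0,"tz":0,"rx":0,"ry":0,"rz":0.175},{"hand":0.6,"tx":0,"ty":0,"tz":0,"rx":0,"ry":0,"rz":0.175},{"hand":0.6,"tx":0,"ty":0,"tz":0,"rx":0,"ry":0,"rz":0.175},{"hand":0.6,"tx":0,"ty":0,"tz":0,"rx":0,"ry":0,"rz":0.175},{"hand":0.6,"tx":0,"ty":0,"tz":0,"rx":0,"ry":0,"rz":0.175},{"hand":0.6,"tx":0,"ty":0,"tz":0,"rx":0,"ry":0,"rz":0.175},{"hand":0.6,"tx":0,"ty":0,"tz":0,"rx":0,"ry":0,"rz":0},{"hand":0.6,"tx":0,"ty":0,"tz":0,"rx":0,"ry":0,"rz":0}]' 55
python3 - <<'E'
from h import *
plan(.6108,-.2429,.195,15.9)
E
```

```text
t: 26.32
tcp_pos: [0.6112, -0.244, 0.261]
ee_rot: [-1.886, -2.512, 0.0]
ft_force: [-0.8, -0.3, 0.1]
width: 0.052
finger_force: 0.0
shift [ 0.0011 -0.0001  0.066 ] rows>= 2 rz 0.005 yaw 16.2 q6 -0.83
```

```bash
python3 -m handwheel '[{"hand":0.6,"tx":0,"ty":0,"tz":0.03,"rx":0,"ry":0,"rz":0.005},{"hand":0.6,"tx":0.001,"ty":0,"tz":0.025,"rx":0,"ry":0,"rz":0},{"hand":0.6,"tx":0,"ty":0,"tz":0.011,"rx":0,"ry":0,"rz":0},{"hand":0.6,"tx":0,"ty":0,"tz":0,"rx":0,"ry":0,"rz":0},{"hand":0.05,"tx":0,"ty":0,"tz":0,"rx":0,"ry":0,"rz":0},{"hand":0.05,"tx":0,"ty":0,"tz":0,"rx":0,"ry":0,"rz":0},{"hand":0.05,"tx":0,"ty":0,"tz":0,"rx":0,"ry":0,"rz":0},{"hand":0.05,"tx":0,"ty":0,"tz":0,"rx":0,"ry":0,"rz":0},{"hand":0.05,"tx":0,"ty":0,"tz":0,"rx":0,"ry":0,"rz":0},{"hand":0.05,"tx":0,"ty":0,"tz":-0.03,"rx":0,"ry":0,"rz":0},{"hand":0.05,"tx":0,"ty":0,"tz":-0.04,"rx":0,"ry":0,"rz":0},{"hand":0.05,"tx":0,"ty":0,"tz":-0.04,"rx":0,"ry":0,"rz":0},{"hand":0.05,"tx":0,"ty":0,"tz":-0.04,"rx":0,"ry":0,"rz":0},{"hand":0.05,"tx":0,"ty":0,"tz":0,"rx":0,"ry":0,"rz":0}]' 55
python3 - <<'E'
from h import *
st(); im,P=snap('wrist','w6')
# target hover: cover home shifted +x 25 mm
plan(*hw(.006+.025,0),.345,np.degrees(HY))
E
```

```text
t: 28.08
tcp_pos: [0.6116, -0.2442, 0.348]
ee_rot: [1.893, 2.498, 0.001]
ft_force: [0.0, -0.1, -3.6]
width: 0.0135
finger_force: 55.0
t 28.07 tcp [ 0.6116 -0.2442  0.348 ] w 0.0135 ff 54.99179497361183 F [ 0.  -0.1 -3.6]
[[-0.271, 0.963, 0.006], [0.963, 0.271, -0.004], [-0.005, 0.005, -1.0]]
shift [3.557e-01 1.420e-01 2.000e-04] rows>= 8 rz 0.342 yaw 15.7 q6 -0.82
```

View pics/w6.png

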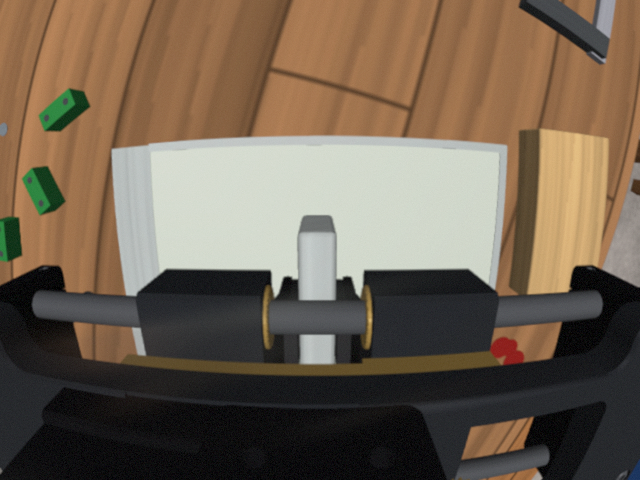

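The cover hangs square in the grip: its far edge runs from (113,149) to (507,146), with the lip on the left. Carrying it over the housing.

```bash
python3 - <<'E'
from h import *
P=env.camera_params('wrist'); s=env.get_state(); Rm=R.from_rotvec(s['ee_rot']).as_matrix()
z=s['tcp_pos'][2]-.195
for p,dz in (((113,149),.004),((507,146),.008),((499,268),.008)):
    print(np.round(Rm.T@(at(P,'wrist',p,z+dz)-s['tcp_pos']),4))
E
python3 -m handwheel '[{"hand":0.05,"tx":0.0445,"ty":0.01775,"tz":0,"rx":0,"ry":0,"rz":0},{"hand":0.05,"tx":0.0445,"ty":0.01775,"tz":0,"rx":0,"ry":0,"rz":0},{"hand":0.05,"tx":0.0445,"ty":0.01775,"tz":0,"rx":0,"ry":0,"rz":0},{"hand":0.05,"tx":0.0445,"ty":0.01775,"tz":0,"rx":0,"ry":0,"rz":0},{"hand":0.05,"tx":0.0445,"ty":0.01775,"tz":0,"rx":0,"ry":0,"rz":0},{"hand":0.05,"tx":0.0445,"ty":0.01775,"tz":0,"rx":0,"ry":0,"rz":0},{"hand":0.05,"tx":0.0445,"ty":0.01775,"tz":0,"rx":0,"ry":0,"rz":0},{"hand":0.05,"tx":0.0445,"ty":0.01775,"tz":0,"rx":0,"ry":0,"rz":0},{"hand":0.05,"tx":0,"ty":0,"tz":0,"rx":0,"ry":0,"rz":0.171},{"hand":0.05,"tx":0,"ty":0,"tz":0,"rx":0,"ry":0,"rz":0.171},{"hand":0.05,"tx":0,"ty":0,"tz":0,"rx":0,"ry":0,"rz":0},{"hand":0.05,"tx":0,"ty":0,"tz":0,"rx":0,"ry":0,"rz":0}]'
```

```text
[ 0.0738 -0.1032  0.1908]
[0.0744 0.0918 0.187 ]
[0.0128 0.0928 0.1871]
t: 29.62
tcp_pos: [0.6507, 0.1371, 0.3431]
ee_rot: [-2.292, -2.146, 0.004]
ft_force: [-0.2, -0.2, -4.1]
width: 0.0136
finger_force: 55.0
```

```bash
cat >> h.py <<'E'
def cov(lx,lz,th,ly=0.0):
    """tool shift (current axes) then rotvec to bring held cover to lip (lx,ly,lz) in housing frame, tilt th"""
    s=env.get_state(); R0=R.from_rotvec(s['ee_rot'])
    Rh=R.from_euler('z',HY); Rc=Rh*R.from_euler('y',-th)
    T=np.array([*H,0])+Rh.apply([lx,ly,lz])+Rc.apply([.104,.001,.195])
    Rt=Rc*R.from_matrix(np.array([[0,1,0],[1,0,0],[0,0,-1.]]))
    p=Rc.inv().apply(s['tcp_pos']-0); c=(R0*R.from_matrix(np.array([[0,1,0],[1,0,0],[0,0,-1.]])))
    lip=Rh.inv().apply(np.array(s['tcp_pos'])-c.apply([.104,.001,.195])-[*H,0]); cz=Rh.inv().apply(c.apply([1,0,0]))
    print('now lip',np.round(lip,4),'tilt',round(np.arcsin(cz[2]),3),'yawerr',round(np.arctan2(cz[1],cz[0]),4),'F',np.round(s['ft_force'],1),'w',round(s['width'],4))
    print('shift',np.round(R0.inv().apply(T-s['tcp_pos']),4),'turn',np.round((R0.inv()*Rt).as_rotvec(),3))
E
python3 -m handwheel '[{"hand":0.05,"tx":0,"ty":0,"tz":0,"rx":-0.11,"ry":0,"rz":0},{"hand":0.05,"tx":0,"ty":0,"tz":0,"rx":-0.11,"ry":0,"rz":0},{"hand":0.05,"tx":0,"ty":0,"tz":0,"rx":0,"ry":0,"rz":0},{"hand":0.05,"tx":0,"ty":0,"tz":0,"rx":0,"ry":0,"rz":0}]'
python3 - <<'E'
from h import *
cov(-.066,.08,.22)
E
```

```text
t: 30.12
tcp_pos: [0.651, 0.1371, 0.3446]
ee_rot: [2.173, 2.031, 0.221]
ft_force: [0.3, -0.5, -4.2]
width: 0.0135
finger_force: 55.0
now lip [-0.0288 -0.0011  0.1317] tilt 0.217 yawerr 0.0004 F [ 0.3 -0.5 -4.2] w 0.0135
shift [ 0.001  -0.0481  0.0422] turn [-0.003  0.     0.   ]
```

```bash
python3 -m handwheel '[{"hand":0.05,"tx":0.0005,"ty":-0.024,"tz":0.021,"rx":0,"ry":0,"rz":0},{"hand":0.05,"tx":0.0005,"ty":-0.024,"tz":0.021,"rx":-0.003,"ry":0,"rz":0},{"hand":0.05,"tx":0,"ty":0,"tz":0,"rx":0,"ry":0,"rz":0},{"hand":0.05,"tx":0,"ty":0,"tz":0,"rx":0,"ry":0,"rz":0}]'
python3 - <<'E'
from h import *
cov(-.066,.047,.22)
im,P=snap('scene'); a=cv2.resize(im[200:370,310:500,::-1],None,fx=3.1,fy=3.1)
cv2.imwrite('pics/s1.png',a); im,P=snap('wrist','w7')
b=cv2.resize(im[::,:,::-1],(320,240)); 
E
```

```text
t: 30.62
tcp_pos: [0.6153, 0.1408, 0.2946]
ee_rot: [2.169, 2.026, 0.231]
ft_force: [0.4, -1.4, -3.6]
width: 0.0137
finger_force: 55.0
now lip [-0.0627  0.0003  0.0812] tilt 0.226 yawerr -0.0001 F [ 0.4 -1.4 -3.6] w 0.0137
shift [-0.0003 -0.0097  0.0333] turn [ 0.006 -0.    -0.   ]
```

View pics/w7.png

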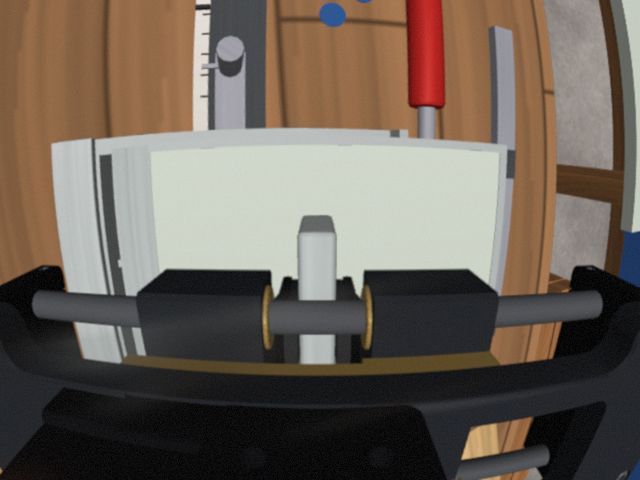

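The lip end is at column ~113 and the ledge's free edge at ~95, parallel. The post top is at (231,47). I'll use these to check the housing offset.

```bash
python3 - <<'E'
from h import *
P=env.camera_params('wrist'); Rh=R.from_euler('z',-HY)
for n,p,z in (('ledge corner(-82,85)',(95,141),.063),('ledge outer (-110,85)',(54,144),.063),('post(0,130)',(231,47),.067)):
    w=at(P,'wrist',p,z); print(n,np.round(Rh.apply(w-[*H,0]),4))
cov(-.066,.047,.22)
E
```

```text
ledge corner(-82,85) [-0.0813  0.0817  0.063 ]
ledge outer (-110,85) [-0.1091  0.083   0.063 ]
post(0,130) [-0.0015  0.1301  0.067 ]
now lip [-0.0622  0.0003  0.0817] tilt 0.228 yawerr -0.0002 F [ 0.5 -0.3 -3.2] w 0.013
shift [-0.0002 -0.01    0.0338] turn [ 0.008 -0.    -0.   ]
```

```bash
python3 -m handwheel '[{"hand":0.05,"tx":0,"ty":-0.003,"tz":0.012,"rx":0,"ry":0,"rz":0},{"hand":0.05,"tx":0,"ty":-0.004,"tz":0.012,"rx":0.005,"ry":0,"rz":0},{"hand":0.05,"tx":0,"ty":-0.002,"tz":0.0095,"rx":0,"ry":0,"rz":0},{"hand":0.05,"tx":0,"ty":0,"tz":0,"rx":0,"ry":0,"rz":0},{"hand":0.05,"tx":0,"ty":0,"tz":0,"rx":0,"ry":0,"rz":0}]'
python3 - <<'E'
from h import *
cov(-.088,.047,.22)
E
```

```text
t: 31.35
tcp_pos: [0.6124, 0.141, 0.2587]
ee_rot: [2.173, 2.03, 0.222]
ft_force: [0.4, 1.0, -2.8]
width: 0.0139
finger_force: 55.0
now lip [-0.0674  0.0002  0.0458] tilt 0.218 yawerr 0.0001 F [ 0.4  1.  -2.8] w 0.0139
shift [-0.0002 -0.0203 -0.0058] turn [-0.002  0.     0.   ]
```

```bash
python3 -m handwheel '[{"hand":0.05,"tx":0,"ty":-0.005,"tz":-0.0022,"rx":0,"ry":0,"rz":0},{"hand":0.05,"tx":0,"ty":-0.005,"tz":-0.0012,"rx":0,"ry":0,"rz":0},{"hand":0.05,"tx":0,"ty":-0.005,"tz":-0.0012,"rx":0,"ry":0,"rz":0},{"hand":0.05,"tx":0,"ty":-0.005,"tz":-0.0012,"rx":0,"ry":0,"rz":0},{"hand":0.05,"tx":0,"ty":0,"tz":0,"rx":0,"ry":0,"rz":0},{"hand":0.05,"tx":0,"ty":0,"tz":0,"rx":0,"ry":0,"rz":0}]'
python3 - <<'E'
from h import *
cov(-.095,.0468,.2)
E
```

```text
t: 32.1
tcp_pos: [0.5917, 0.1424, 0.2602]
ee_rot: [2.173, 2.03, 0.223]
ft_force: [0.6, 0.6, -3.4]
width: 0.0133
finger_force: 55.0
now lip [-0.088   0.0002  0.0473] tilt 0.219 yawerr -0.0 F [ 0.6  0.6 -3.4] w 0.0133
shift [-0.0002 -0.0033  0.001 ] turn [ 0.019 -0.    -0.   ]
```

```bash
python3 -m handwheel '[{"hand":0.05,"tx":0,"ty":-0.0017,"tz":0.0005,"rx":0.01,"ry":0,"rz":0},{"hand":0.05,"tx":0,"ty":-0.0017,"tz":0.0005,"rx":0.01,"ry":0,"rz":0},{"hand":0.05,"tx":0,"ty":0,"tz":0,"rx":0,"ry":0,"rz":0},{"hand":0.05,"tx":0,"ty":0,"tz":0,"rx":0,"ry":0,"rz":0},{"hand":0.05,"tx":0,"ty":0,"tz":0,"rx":0,"ry":0,"rz":0}]'
python3 - <<'E'
from h import *
cov(-.095,.0465,.1);cov(-.095,.0455,.0)
E
```

```text
t: 32.72
tcp_pos: [0.5885, 0.1426, 0.2585]
ee_rot: [2.185, 2.041, 0.203]
ft_force: [0.8, 0.4, -3.9]
width: 0.0134
finger_force: 55.0
now lip [-0.0955  0.0002  0.0469] tilt 0.198 yawerr 0.0 F [ 0.8  0.4 -3.9] w 0.0134
shift [-0.0002  0.0191  0.0116] turn [ 0.098 -0.     0.   ]
now lip [-0.0955  0.0002  0.0469] tilt 0.198 yawerr 0.0 F [ 0.8  0.4 -3.9] w 0.0134
shift [-0.0002  0.0366  0.0257] turn [ 0.198 -0.     0.   ]
```

```bash
python3 -m handwheel '[{"hand":0.05,"tx":0,"ty":0.0048,"tz":0.0026,"rx":0.0245,"ry":0,"rz":0},{"hand":0.05,"tx":0,"ty":0.0048,"tz":0.0028,"rx":0.0245,"ry":0,"rz":0},{"hand":0.05,"tx":0,"ty":0.0048,"tz":0.003,"rx":0.0245,"ry":0,"rz":0},{"hand":0.05,"tx":0,"ty":0.0048,"tz":0.0032,"rx":0.0245,"ry":0,"rz":0},{"hand":0.05,"tx":0,"ty":0,"tz":0,"rx":0,"ry":0,"rz":0},{"hand":0.05,"tx":0,"ty":0,"tz":0,"rx":0,"ry":0,"rz":0}]'
python3 - <<'E'
from h import *
cov(-.095,.0455,.02)
E
```

```text
t: 33.48
tcp_pos: [0.609, 0.1412, 0.25]
ee_rot: [2.241, 2.094, 0.104]
ft_force: [-1.0, 0.4, -3.0]
width: 0.0138
finger_force: 55.0
now lip [-0.0955  0.0002  0.0456] tilt 0.1 yawerr 0.0 F [-1.   0.4 -3. ] w 0.0138
shift [-0.0002  0.0157  0.009 ] turn [0.08 0.   0.  ]
```

```bash
python3 -m handwheel '[{"hand":0.05,"tx":0,"ty":0.0039,"tz":0.0019,"rx":0.02,"ry":0,"rz":0},{"hand":0.05,"tx":0,"ty":0.0039,"tz":0.0021,"rx":0.02,"ry":0,"rz":0},{"hand":0.05,"tx":0,"ty":0.0039,"tz":0.0023,"rx":0.02,"ry":0,"rz":0},{"hand":0.05,"tx":0,"ty":0.0039,"tz":0.0025,"rx":0.02,"ry":0,"rz":0},{"hand":0.05,"tx":0,"ty":0,"tz":0,"rx":0,"ry":0,"rz":0},{"hand":0.05,"tx":0,"ty":0,"tz":0,"rx":0,"ry":0,"rz":0}]'
python3 - <<'E'
from h import *
cov(-.095,.0455,.0)
E
```

```text
t: 34.22
tcp_pos: [0.6252, 0.1401, 0.2423]
ee_rot: [2.285, 2.135, 0.021]
ft_force: [-0.7, 0.4, -3.7]
width: 0.0136
finger_force: 55.0
now lip [-0.0953  0.0002  0.0453] tilt 0.02 yawerr -0.0001 F [-0.7  0.4 -3.7] w 0.0136
shift [-0.0002  0.0042  0.0019] turn [ 0.02  0.   -0.  ]
```

```bash
python3 -m handwheel '[{"hand":0.05,"tx":0,"ty":0.002,"tz":0.0011,"rx":0.01,"ry":0,"rz":0},{"hand":0.05,"tx":0,"ty":0.002,"tz":0.0011,"rx":0.01,"ry":0,"rz":0},{"hand":0.05,"tx":0,"ty":0,"tz":0,"rx":0,"ry":0,"rz":0},{"hand":0.05,"tx":0,"ty":0,"tz":0,"rx":0,"ry":0,"rz":0}]'
python3 - <<'E'
from h import *
cov(-.095,.0452,.0)
E
python3 -m handwheel '[{"hand":0.4,"tx":0,"ty":0,"tz":0,"rx":0,"ry":0,"rz":0},{"hand":0.4,"tx":0,"ty":0,"tz":0,"rx":0,"ry":0,"rz":0},{"hand":0.4,"tx":0,"ty":0,"tz":0,"rx":0,"ry":0,"rz":0},{"hand":0.4,"tx":0,"ty":0,"tz":-0.03,"rx":0,"ry":0,"rz":0},{"hand":0.4,"tx":0,"ty":0,"tz":-0.04,"rx":0,"ry":0,"rz":0},{"hand":0.4,"tx":0,"ty":0,"tz":-0.04,"rx":0,"ry":0,"rz":0},{"hand":0.4,"tx":0,"ty":0,"tz":0,"rx":0,"ry":0,"rz":0}]'
python3 - <<'E'
from h import *
st(); im,P=snap('wrist','w8'); blocks()
E
```

```text
t: 34.72
tcp_pos: [0.6293, 0.1398, 0.2402]
ee_rot: [2.296, 2.145, -0.0]
ft_force: [0.8, -1.0, -2.8]
width: 0.0133
finger_force: 55.0
now lip [-0.0951  0.0002  0.0452] tilt 0.0 yawerr 0.0 F [ 0.8 -1.  -2.8] w 0.0133
shift [-0.0002  0.0001  0.    ] turn [0. 0. 0.]
t: 35.6
tcp_pos: [0.6305, 0.1399, 0.3546]
ee_rot: [2.291, 2.141, 0.011]
ft_force: [0.3, 0.4, -0.3]
width: 0.0348
finger_force: 0.0
t 35.6 tcp [0.6305 0.1399 0.3546] w 0.0348 ff 0.0 F [ 0.3  0.4 -0.3]
[[0.068, 0.998, 0.009], [0.998, -0.068, 0.0], [0.001, 0.009, -1.0]]
```

View pics/w8.png

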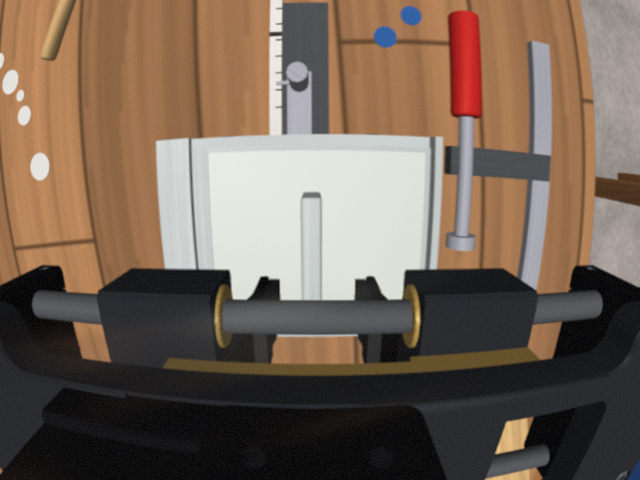

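The cover lies flat and square between the ledge (column 190) and upstand (430). The post is at (297,72) with the scale at its left. Next: fingers closed, going in between the housing wall and the post.

```bash
python3 - <<'E'
from h import *
plan(*hw(0,.102),.215,np.degrees(HY))
E
```

```text
shift [ 0.1009 -0.0081  0.1345] rows>= 4 rz 0.0 yaw -3.9 q6 0.11
```

```bash
python3 -m handwheel '[{"hand":0,"tx":0.0336,"ty":-0.0027,"tz":0,"rx":0,"ry":0,"rz":0},{"hand":0,"tx":0.0336,"ty":-0.0027,"tz":0,"rx":0,"ry":0,"rz":0},{"hand":0,"tx":0.0336,"ty":-0.0027,"tz":0,"rx":0,"ry":0,"rz":0},{"hand":0,"tx":0,"ty":0,"tz":0.03,"rx":0,"ry":0,"rz":0},{"hand":0,"tx":0,"ty":0,"tz":0,"rx":0,"ry":0,"rz":0},{"hand":0,"tx":0,"ty":0,"tz":0,"rx":0,"ry":0,"rz":0}]' 20
python3 - <<'E'
from h import *
st();plan(*hw(0,.102),.215,np.degrees(HY))
im,P=snap('wrist')
for l,z in (('post',.067),('mark',.022)):
    for d in env.mark_of(l,'wrist')[:1]:
        p=np.array(d['centre'])*[640,480]; print(l,round(d['score'],2),np.round(p),np.round(R.from_euler('z',-HY).apply(at(P,'wrist',p,z)-[*H,0]),4))
E
```

```text
t: 36.5
tcp_pos: [0.6281, 0.2405, 0.3196]
ee_rot: [-2.296, -2.143, 0.002]
ft_force: [-0.0, -0.1, -0.6]
width: 0.0006
finger_force: 0.0
t 36.5 tcp [0.6281 0.2405 0.3196] w 0.0006 ff 0.0 F [-0.  -0.1 -0.6]
[[0.068, 0.998, -0.002], [0.998, -0.068, -0.0], [-0.0, -0.002, -1.0]]
shift [ 0.0004 -0.0007  0.1046] rows>= 3 rz -0.001 yaw -3.9 q6 0.27
post 0.56 [313. 213.] [-0.0023  0.1311  0.067 ]
```

```bash
python3 -m handwheel '[{"hand":0,"tx":0,"ty":0,"tz":0.035,"rx":0,"ry":0,"rz":0},{"hand":0,"tx":0,"ty":0,"tz":0.035,"rx":0,"ry":0,"rz":0},{"hand":0,"tx":0,"ty":0,"tz":0.02,"rx":0,"ry":0,"rz":0},{"hand":0,"tx":0,"ty":0,"tz":0.0145,"rx":0,"ry":0,"rz":0},{"hand":0,"tx":0,"ty":0,"tz":0,"rx":0,"ry":0,"rz":0},{"hand":0,"tx":0.005,"ty":0,"tz":0,"rx":0,"ry":0,"rz":0},{"hand":0,"tx":0.005,"ty":0,"tz":0,"rx":0,"ry":0,"rz":0},{"hand":0,"tx":0.005,"ty":0,"tz":0,"rx":0,"ry":0,"rz":0},{"hand":0,"tx":0.005,"ty":0,"tz":0,"rx":0,"ry":0,"rz":0},{"hand":0,"tx":0.005,"ty":0,"tz":0,"rx":0,"ry":0,"rz":0},{"hand":0,"tx":0.005,"ty":0,"tz":0,"rx":0,"ry":0,"rz":0},{"hand":0,"tx":0,"ty":0,"tz":0,"rx":0,"ry":0,"rz":0},{"hand":0,"tx":0,"ty":0,"tz":0,"rx":0,"ry":0,"rz":0}]'
cat >> h.py <<'E'
def sl(name=None):
    s=env.get_state(); Rh=R.from_euler('z',-HY); im,P=snap('wrist',name)
    print('t',round(s['t'],2),'tool H',np.round(Rh.apply(np.array(s['tcp_pos'])-[*H,0]),4),'F_H',np.round(Rh.apply(s['ft_force']),1))
    for l,z in (('post',.067),('mark',.022)):
        for d in env.mark_of(l,'wrist')[:1]:
            p=np.array(d['centre'])*[640,480]; print(l,round(d['score'],2),np.round(p),np.round(Rh.apply(at(P,'wrist',p,z)-[*H,0]),4))
E
python3 - <<'E'
from h import *
sl('w9')
E
```

```text
t: 38.28
tcp_pos: [0.6305, 0.2702, 0.2167]
ee_rot: [2.293, 2.144, -0.001]
ft_force: [0.7, -5.0, 3.1]
width: 0.0006
finger_force: 2.7
t 38.27 tool H [0.0013 0.1314 0.2167] F_H [ 1.  -4.9  3.1]
post 0.9 [307. 286.] [-0.0027  0.1495  0.067 ]
mark 0.58 [281. 206.] [-0.016   0.1731  0.022 ]
```

View pics/w9.png

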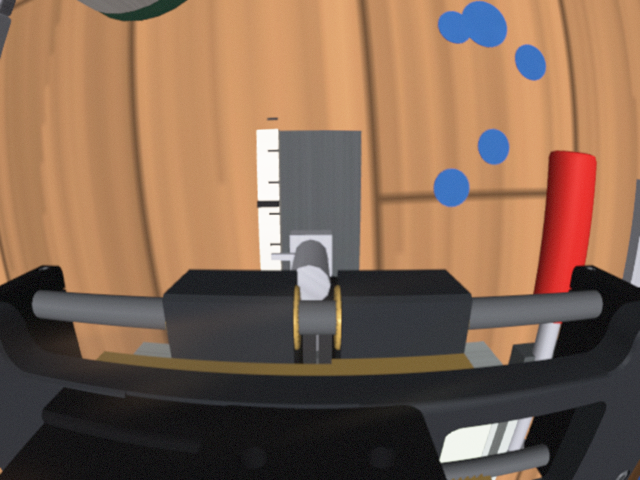

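The pointer is at (280,256), the thick mark at (268,203); contact is good. Drawing about 22 mm further, then measuring.

```bash
python3 -m handwheel '[{"hand":0,"tx":0.005,"ty":0,"tz":0,"rx":0,"ry":0,"rz":0},{"hand":0,"tx":0.005,"ty":0,"tz":0,"rx":0,"ry":0,"rz":0},{"hand":0,"tx":0.005,"ty":0,"tz":0,"rx":0,"ry":0,"rz":0},{"hand":0,"tx":0.004,"ty":0,"tz":0,"rx":0,"ry":0,"rz":0},{"hand":0,"tx":0.003,"ty":0,"tz":0,"rx":0,"ry":0,"rz":0},{"hand":0,"tx":0,"ty":0,"tz":0,"rx":0,"ry":0,"rz":0},{"hand":0,"tx":0,"ty":0,"tz":0,"rx":0,"ry":0,"rz":0}]'
python3 - <<'E'
from h import *
P=env.camera_params('wrist'); s=env.get_state(); Rh=R.from_euler('z',-HY)
# w9 check: pointer & mark with the camera of that moment (shift back along housing y)
C=-np.array(P['R']).T@np.array(P['t'])-np.array(s['tcp_pos'])+[.6305,.2702,.2167]; P9=dict(P); P9['t']=-np.array(P['R'])@C
for n,p,z in (('mark',(268,203),.0225),('ptr',(280,256),.026),('ptr',(280,256),.029)): print(n,np.round(Rh.apply(at(P9,'wrist',p,z)-[*H,0]),4))
sl('w10')
a=cv2.imread('pics/w10.png')[100:300,180:420]; cv2.imwrite('pics/w10c.png',cv2.resize(a,None,fx=3,fy=3))
E
```

```text
t: 39.3
tcp_pos: [0.632, 0.2913, 0.2167]
ee_rot: [2.293, 2.144, -0.004]
ft_force: [0.1, -8.5, 3.9]
width: 0.0004
finger_force: 3.9
mark [-0.0224  0.1741  0.0225]
ptr [-0.0168  0.1491  0.026 ]
ptr [-0.0165  0.1499  0.029 ]
t 39.3 tool H [0.0013 0.1526 0.2167] F_H [ 0.7 -8.5  3.9]
post 0.76 [310. 286.] [-0.0017  0.1702  0.067 ]
mark 0.75 [283. 245.] [-0.0158  0.1746  0.022 ]
```

View pics/w10c.png

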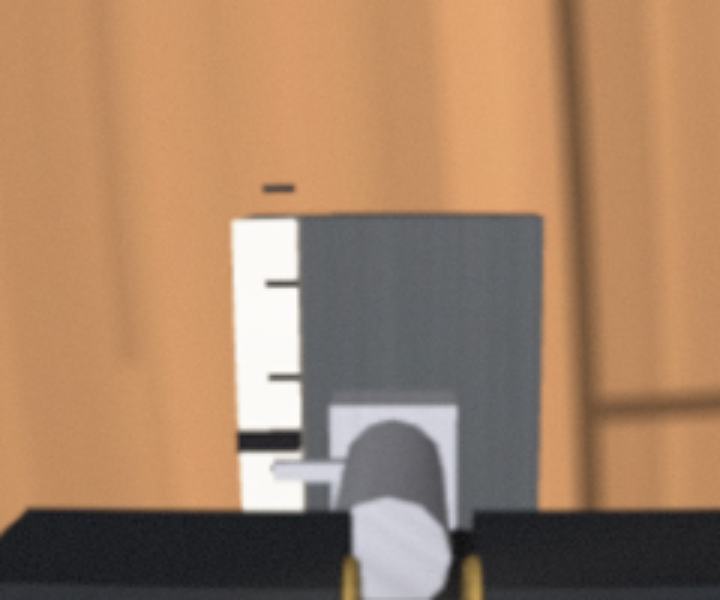

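The pointer (crop row 470) is about 27 crop px short of the mark (row 441), i.e. ~3 mm. Advancing 3 mm and checking.

```bash
python3 -m handwheel '[{"hand":0,"tx":0.002,"ty":0,"tz":0,"rx":0,"ry":0,"rz":0},{"hand":0,"tx":0.001,"ty":0,"tz":0,"rx":0,"ry":0,"rz":0},{"hand":0,"tx":0,"ty":0,"tz":0,"rx":0,"ry":0,"rz":0},{"hand":0,"tx":0,"ty":0,"tz":0,"rx":0,"ry":0,"rz":0}]'
python3 - <<'E'
from h import *
sl('w11')
im=cv2.imread('pics/w11.png'); 
a=im[220:280,255:300]; cv2.imwrite('pics/w11c.png',cv2.resize(a,None,fx=8,fy=8,interpolation=cv2.INTER_CUBIC))
E
```

```text
t: 39.95
tcp_pos: [0.6322, 0.2941, 0.2167]
ee_rot: [2.292, 2.144, -0.004]
ft_force: [0.1, -8.8, 4.4]
width: 0.0006
finger_force: 4.1
t 39.95 tool H [0.0013 0.1554 0.2167] F_H [ 0.7 -8.8  4.4]
post 0.81 [308. 285.] [-0.0023  0.1734  0.067 ]
mark 0.61 [284. 252.] [-0.0151  0.1742  0.022 ]
```

View pics/w11c.png

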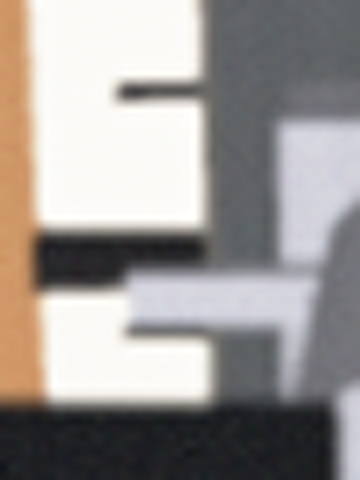

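The pointer centre (crop row 298) is ~1.5 mm short of the mark (row 258). Adding 1 mm and holding about 4.5 s.

```bash
python3 -m handwheel '[{"hand":0,"tx":0.001,"ty":0,"tz":0,"rx":0,"ry":0,"rz":0},{"hand":0,"tx":0,"ty":0,"tz":0,"rx":0,"ry":0,"rz":0},{"hand":0,"tx":0,"ty":0,"tz":0,"rx":0,"ry":0,"rz":0},{"hand":0,"tx":0,"ty":0,"tz":0,"rx":0,"ry":0,"rz":0},{"hand":0,"tx":0,"ty":0,"tz":0,"rx":0,"ry":0,"rz":0},{"hand":0,"tx":0,"ty":0,"tz":0,"rx":0,"ry":0,"rz":0},{"hand":0,"tx":0,"ty":0,"tz":0,"rx":0,"ry":0,"rz":0},{"hand":0,"tx":0,"ty":0,"tz":0,"rx":0,"ry":0,"rz":0},{"hand":0,"tx":0,"ty":0,"tz":0,"rx":0,"ry":0,"rz":0},{"hand":0,"tx":0,"ty":0,"tz":0,"rx":0,"ry":0,"rz":0},{"hand":0,"tx":0,"ty":0,"tz":0,"rx":0,"ry":0,"rz":0},{"hand":0,"tx":0,"ty":0,"tz":0,"rx":0,"ry":0,"rz":0},{"hand":0,"tx":0,"ty":0,"tz":0,"rx":0,"ry":0,"rz":0},{"hand":0,"tx":0,"ty":0,"tz":0,"rx":0,"ry":0,"rz":0},{"hand":0,"tx":0,"ty":0,"tz":0,"rx":0,"ry":0,"rz":0},{"hand":0,"tx":0,"ty":0,"tz":0,"rx":0,"ry":0,"rz":0},{"hand":0,"tx":0,"ty":0,"tz":0,"rx":0,"ry":0,"rz":0},{"hand":0,"tx":0,"ty":0,"tz":0,"rx":0,"ry":0,"rz":0}]'
python3 - <<'E'
from h import *
sl('w12')
E
python3 -m handwheel '[{"hand":0,"tx":0,"ty":0,"tz":0,"rx":0,"ry":0,"rz":0},{"hand":0,"tx":0,"ty":0,"tz":0,"rx":0,"ry":0,"rz":0},{"hand":0,"tx":0,"ty":0,"tz":0,"rx":0,"ry":0,"rz":0},{"hand":0,"tx":0,"ty":0,"tz":0,"rx":0,"ry":0,"rz":0},{"hand":0,"tx":0,"ty":0,"tz":0,"rx":0,"ry":0,"rz":0},{"hand":0,"tx":0,"ty":0,"tz":0,"rx":0,"ry":0,"rz":0},{"hand":0,"tx":0,"ty":0,"tz":0,"rx":0,"ry":0,"rz":0},{"hand":0,"tx":0,"ty":0,"tz":0,"rx":0,"ry":0,"rz":0},{"hand":0,"tx":0,"ty":0,"tz":0,"rx":0,"ry":0,"rz":0},{"hand":0,"tx":0,"ty":0,"tz":0,"rx":0,"ry":0,"rz":0},{"hand":0,"tx":0,"ty":0,"tz":0,"rx":0,"ry":0,"rz":0},{"hand":0,"tx":0,"ty":0,"tz":0,"rx":0,"ry":0,"rz":0},{"hand":0,"tx":0,"ty":0,"tz":0,"rx":0,"ry":0,"rz":0},{"hand":0,"tx":0,"ty":0,"tz":0,"rx":0,"ry":0,"rz":0},{"hand":0,"tx":0,"ty":0,"tz":0,"rx":0,"ry":0,"rz":0},{"hand":0,"tx":0,"ty":0,"tz":0,"rx":0,"ry":0,"rz":0}]'
```

```text
t: 42.35
tcp_pos: [0.6322, 0.2951, 0.2167]
ee_rot: [2.292, 2.144, -0.005]
ft_force: [-0.3, -9.4, 4.7]
width: 0.0007
finger_force: 4.2
t 42.35 tool H [0.0013 0.1563 0.2167] F_H [ 0.4 -9.4  4.7]
post 0.97 [309. 284.] [-0.0023  0.1748  0.067 ]
mark 0.67 [283. 254.] [-0.0158  0.1736  0.022 ]
t: 44.5
tcp_pos: [0.6322, 0.2951, 0.2167]
ee_rot: [2.292, 2.144, -0.004]
ft_force: [-0.1, -9.1, 4.0]
width: 0.0003
finger_force: 4.2
```

```bash
python3 -m handwheel '[{"hand":0,"tx":-0.007,"ty":0,"tz":0,"rx":0,"ry":0,"rz":0},{"hand":0,"tx":-0.007,"ty":0,"tz":0,"rx":0,"ry":0,"rz":0},{"hand":0,"tx":-0.007,"ty":0,"tz":0,"rx":0,"ry":0,"rz":0},{"hand":0,"tx":-0.007,"ty":0,"tz":0,"rx":0,"ry":0,"rz":0},{"hand":0,"tx":-0.007,"ty":0,"tz":0,"rx":0,"ry":0,"rz":0},{"hand":0,"tx":-0.007,"ty":0,"tz":0,"rx":0,"ry":0,"rz":0},{"hand":0,"tx":-0.007,"ty":0,"tz":0,"rx":0,"ry":0,"rz":0},{"hand":0,"tx":-0.004,"ty":0,"tz":0,"rx":0,"ry":0,"rz":0},{"hand":0,"tx":0,"ty":0,"tz":0,"rx":0,"ry":0,"rz":0},{"hand":0,"tx":0,"ty":0,"tz":0,"rx":0,"ry":0,"rz":0}]'
python3 - <<'E'
from h import *
sl()
E
python3 -m handwheel '[{"hand":0,"tx":0,"ty":0,"tz":-0.03,"rx":0,"ry":0,"rz":0},{"hand":0,"tx":0,"ty":0,"tz":-0.04,"rx":0,"ry":0,"rz":0},{"hand":0,"tx":0,"ty":0,"tz":-0.04,"rx":0,"ry":0,"rz":0},{"hand":0,"tx":-0.04,"ty":0,"tz":-0.01,"rx":0,"ry":0,"rz":0},{"hand":0,"tx":-0.04,"ty":0,"tz":-0.01,"rx":0,"ry":0,"rz":0},{"hand":0,"tx":0,"ty":0,"tz":0,"rx":0,"ry":0,"rz":0},{"hand":0,"tx":0,"ty":0,"tz":0,"rx":0,"ry":0,"rz":0}]'
python3 - <<'E'
from h import *
sl('w13')
E
```

```text
t: 45.75
tcp_pos: [0.6282, 0.2444, 0.2156]
ee_rot: [-2.295, -2.145, -0.0]
ft_force: [-0.1, -0.5, 0.5]
width: 0.0001
finger_force: 0.0
t 45.75 tool H [0.0007 0.1055 0.2156] F_H [-0.  -0.5  0.5]
post 0.59 [311. 275.] [-0.0019  0.1284  0.067 ]
mark 0.57 [284. 149.] [-0.0151  0.1745  0.022 ]
t: 46.78
tcp_pos: [0.6228, 0.1644, 0.3457]
ee_rot: [-2.296, -2.144, -0.001]
ft_force: [0.0, -0.3, -0.4]
width: 0.0005
finger_force: 0.0
t 46.77 tool H [0.0008 0.0253 0.3457] F_H [ 0.  -0.3 -0.4]
post 0.9 [314.  99.] [-0.0014  0.1312  0.067 ]
```

View pics/w13.png

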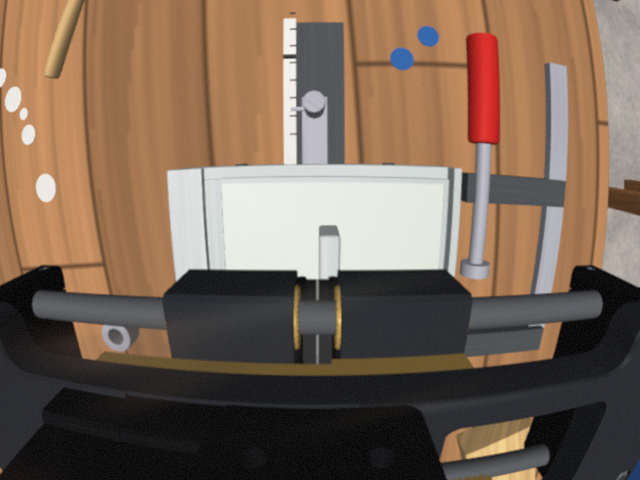

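The slide is home (post at (314,99), y ≈ 131 mm), the cover is flat and square, and the hand is clear. Handing in.

```bash
python3 -c "
from workcell import env
print(env.sign_off())"
```

```text
the job is handed in; nothing more can be done
None
```

I handed the job in at 47 s: all three brass blocks found are in the pockets, the cover is on flat, and the slide was held near the 45 mm mark for about 4.5 s and is back home; the hand-in returned no verdict.

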